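Gauge the corners of a rug backing board with radius leaves

TASK

Turn the turntable clockwise by its knob until its index roller clicks in, so that the backing board stands still for gauging. Then find the radius leaves that fit the board: lay one leaf's hollow notch on the board's largest rounded outer corner and another leaf's round nose in the inner corner, each flat on the turntable and tight to the edge so that neither rocks, and leave them lying there. A leaf that does not fit stays, or goes back, on the cutting mat; leave the tools and the bottle around the work where they are.

Things in the scene. Friction and masses are not known exactly. Their poses are not given: they have to be found in the camera images.
- turntable (a joint): Angle (rad) of the round grey turntable, 340 mm across, top face 40 mm above the table. 0 is the index position, positive anticlockwise from above. It starts anticlockwise of 0; turned clockwise (about 1 N at the knob, 7 N to pass a stud) it snaps into 0 from within 0.04 rad, where a spring roller at the rim drops between two steel studs and holds it. Ends: -0.5, +1.9.
- turn_knob (a point): Centre of the upright round wooden knob for turning the turntable: 22 mm thick, 46 mm tall from the turntable's top face; this point is 25 mm above the top face and 140 mm from the turntable's axis. It goes round with the turntable.
- board_frame (a point): The 18 mm fibreboard backing board screwed on the turntable, L-shaped, about 180 x 190 mm, its top 18 mm above the turntable's top face. Origin on the turntable's axis at the top face's height. Its x axis points out through its rounded outer corner along the corner's bisector; its y axis points out of its inner corner along that corner's bisector; z up. It goes round with the turntable.
- outer_arc (a point): Centre of the arc of the board's largest rounded outer corner (radius 32 mm, right-angled; its other outer corners are 10 to 20 mm), 4 mm above the turntable's top face, at x 50.2, y -3.5 mm in the board's frame. The corner's tip is 32 mm from it towards the board's +x. A leaf seated there lies with its nose pointing to the board's +x.
- inner_arc (a point): Centre of the arc of the board's inner corner (fillet of radius 24 mm, right-angled), in the open air in front of it, 4 mm above the turntable's top face, at x -17.7, y 58.7 mm in the board's frame. The fillet's deepest point is 24 mm from it towards the board's -y. A leaf seated there lies with its nose pointing to the board's -y.
- leaf16_center (a point): Centre of the 16 mm radius leaf: flat aluminium, 92 mm long, 37 mm wide at its ends, 8 mm thick, parallel waist 32 mm wide at the centre. Its x runs along it to the nose, z up. Nose (+x end): a right-angled point rounded to 16 mm radius, tip 40 mm from the centre. Notch (-x end): the same curve hollow, its bottom 40 mm from the centre. 10 mm of straight flank each side of each arc.
- leaf24_center (a point): Centre of the 24 mm radius leaf: flat aluminium, 104 mm long, 48 mm wide at its ends, 8 mm thick, parallel waist 32 mm wide at the centre. Its x runs along it to the nose, z up. Nose (+x end): a right-angled point rounded to 24 mm radius, tip 45 mm from the centre. Notch (-x end): the same curve hollow, its bottom 45 mm from the centre. 10 mm of straight flank each side of each arc.
- leaf32_center (a point): Centre of the 32 mm radius leaf: flat aluminium, 116 mm long, 59 mm wide at its ends, 8 mm thick, parallel waist 32 mm wide at the centre. Its x runs along it to the nose, z up. Nose (+x end): a right-angled point rounded to 32 mm radius, tip 50 mm from the centre. Notch (-x end): the same curve hollow, its bottom 50 mm from the centre. 10 mm of straight flank each side of each arc.
- leaf40_center (a point): Centre of the 40 mm radius leaf: flat aluminium, 129 mm long, 71 mm wide at its ends, 8 mm thick, parallel waist 32 mm wide at the centre. Its x runs along it to the nose, z up. Nose (+x end): a right-angled point rounded to 40 mm radius, tip 55 mm from the centre. Notch (-x end): the same curve hollow, its bottom 55 mm from the centre. 10 mm of straight flank each side of each arc.
- leaf32_notch (a point): Centre of the arc of the 32 mm leaf's notch, in the open air behind the notch, 82 mm from the leaf's centre along the leaf's -x.
- leaf24_nose (a point): Centre of the arc of the 24 mm leaf's nose, inside the leaf, 21 mm from the leaf's centre along the leaf's +x.
- cutting_mat: Thin dark green cutting mat, 300 x 300 x 3 mm, fixed on the table, on which the four leaves lie well apart at any angle. Origin: centre of its underside.
- glue_bottle_center (a point): Bystander: white glue bottle, 54 mm across, 120 mm tall, standing near the robot. This point is on its axis at its middle height.
- shears_center (a point): Bystander: steel tailor's shears lying flat, about 250 mm long; the point is at the pivot, the blades along its +x, loops along -x.
- carver_center (a point): Bystander: rug shaver lying flat, an aluminium bar 150 mm along its y with a wooden handle 80 mm long towards its -x, up to 27 mm high; the point is the bar's middle.
- dust_vac_center (a point): Bystander: black hand vacuum lying beyond the work, about 430 mm along its y, 100 mm wide, 94 mm high; the point is in the middle of its body.
There are look-alikes about, which are no part of the job. Leave any orange or yellow look-alike of the part that bears leaf24_center alone.

How it is judged:
By the outcome, as a careful person would: the job done as asked, in the order asked, and still so for the second after the job is handed in, with the robot touching nothing.
It also fails if it takes over 72 s, if anything falls off the work surface, if the arm or the gripper's body presses on something with over 40 N, if the wrist force passes 120 N, or if a joint passes its speed limit or range.

ROBOT

A 6-joint arm with a two-finger parallel gripper is mounted at the origin on the work surface. World frame = base frame: x ahead of the robot, y to its left, z up, the work surface at z = 0. Lengths are in m, angles in rad, forces in N, time in s.
With the tool pointing down it reaches from about 0.4 to 0.825 m from the base axis. Payload 7 kg.
Tool frame: the origin (TCP) lies at the very end of the fingers, on their centre line; the grasp point (between the pads) lies 19 mm behind it; z points along the fingers, x is the direction in which the jaws open and shut, and the axes are right-handed (so a half turn about z gives the same grasp; the last joint's range is limited). The gripper opens to 88 mm and grips with 3 to 60 N. Pads are 19 mm wide; open, the fingers measure 130 mm over their backs; the gripper's body (78 mm by 193 mm) begins 47 mm behind the grasp point.
Start: joints at [-0.877, 0.359, 0.012, 0, -1.224, -0.288], TCP at [0.266, -0.62, 0.194] pointing down, gripper open.
Joint ranges: [-3.07, 3.07], [-1.43, 2.12], [-1.02, 1.25], [-3.03, 1.67], [-3.05, -0], [-3.03, 3.03]. Speed limits (rad/s): [2.39, 2.39, 3.01, 3.14, 3.14, 3.14].

INTERFACE

Orientations are given as [roll, pitch, yaw] about the fixed x, y, z axes, in that order (R = Rz(yaw) Ry(pitch) Rx(roll)).
In Python, from station import telemetry, grab_frame, arm, regions_of, pinpoint gives the robot as it stands. The module is installed in compiled form; this text tells all that it offers.
- The arm moves only by the shell command python3 -m inch 'ROWS' [FORCE]. ROWS is text: rows parted by semicolons, each of 7 numbers parted by spaces: the opening, from 0 (shut) to 1 (fully open), then the shift along the world's x, y, z in cm, then the turn, a rotation vector about the world's x, y, z in degrees. A call has 1 to 12 rows; each row is the pose to reach, as a shift and turn from the pose measured when the call began; what a row does not reach only later rows make up. A row lasts 1/8 s, in which the tool goes at most 62.5 mm and 10.7 degrees, less where a joint would pass 70% of its speed; a pose out of reach is approached as far as the arm can. A call with a gripper value outside its range is refused whole. The fingers move at their own pace and stop on an object; FORCE is the grip in N (left out, the last holds). Time passes only in rows, so rows that repeat a pose let the fingers close. It gives the time, the measured TCP pose, the force and the opening at its end, in the units of the state.
- telemetry.get_state(): the state, without advancing time (a new reading comes with each control period).
- grab_frame(name): name is "side" or "top"; returns a dict with "pixels" (420x560x3 uint8, red, green, blue), "fx", "fy", "cx", "cy" (pixels), "R" (3x3) and "t" (3): a world point X has camera coordinates R X + t. Camera axes: x right, y down, z forward; pixel columns grow to the right and rows downward; lengths in m; the calibration is good to about 2 mm. A picture is of the moment at which its call begins. There is no depth.
- arm.job_done(): hands the job in, once; it reports no verdict.
Trained networks look in the newest picture that a camera, given by its name, has taken for a name from the list of things; names that differ only in an ending like _2 or _b are one class to them, and where a whole thing is asked for, a point or a joint stands for the part that bears it (a point fixed in the world has none). Each returns a list of dicts, best first, with "p" (0 to 1); they miss things now and then, are a little off and sometimes report something else, mostly with a low value. They report only what shows in the picture. A call takes as long as a camera call. They do not tell look-alikes from the thing itself.
- regions_of(camera, name): "pixels" (420x560 bool, what is visible of it) and "bbox" ([left, top, right, bottom] in pixels, round what is visible of it).
- pinpoint(camera, name): "location" ([column, row] in pixels: a listed point, or the origin of a listed thing).
The state is a dict: "t": time; "q": joint angles; "qd": joint speeds; "joint_efforts": joint torques, N m; "eef_pos": TCP position; "ee_rot": TCP orientation; "force": force on the tool from outside, world axes, zero at the start; "moment": the same for the moment, N m; "width": finger opening in m.
Only numpy, scipy, OpenCV 4.12 (cv2) and the standard library are available. Lean on these libraries where they do the work, as an engineer would, in place of code of your own. Each camera call takes 0.05 s, during which the arm holds its last target. There are 200 camera calls.

## Working session

There is one attempt and no reset: what is moved stays moved. The work goes in short steps, Python scripts to look and compute and a shell command to move; the robot and the scene stay as the last step left them, time stands still between calls to the robot, and variables do not carry over. Pictures are saved under pics/ and viewed, about 8 in all and at most 12, crops included, and the job is handed in when it is done.

```bash
mkdir -p pics
cat > h.py <<'E'
import numpy as np, cv2
from station import telemetry, grab_frame, arm, regions_of, pinpoint
def ray(f,px):
    d=np.array([(px[0]-f["cx"])/f["fx"],(px[1]-f["cy"])/f["fy"],1.]); R=np.array(f["R"]);t=np.array(f["t"])
    return -R.T@t, R.T@d
def at_z(f,px,z):
    o,d=ray(f,px); return o+d*(z-o[2])/d[2]
def proj(f,X):
    c=np.array(f["R"])@np.array(X)+np.array(f["t"]); return np.array([f["fx"]*c[0]/c[2]+f["cx"],f["fy"]*c[1]/c[2]+f["cy"]])
def save(f,name,box=None,s=1):
    im=f["pixels"][:,:,::-1]
    if box: im=im[box[1]:box[3],box[0]:box[2]]
    cv2.imwrite("pics/"+name,cv2.resize(np.ascontiguousarray(im),None,fx=s,fy=s,interpolation=cv2.INTER_CUBIC))
E
python3 - <<'E'
from h import *
s=telemetry.get_state(); print(s)
Z=dict(turn_knob=.065,board_frame=.04,outer_arc=.044,inner_arc=.044,leaf16_center=.007,leaf24_center=.007,leaf32_center=.007,leaf40_center=.007,leaf32_notch=.007,leaf24_nose=.007,cutting_mat=0,glue_bottle_center=.06,shears_center=.005,carver_center=.01,dust_vac_center=.047)
ims=[]
for c in("top","side"):
    f=grab_frame(c); ims.append(f["pixels"]); save(f,c+"0.png",None,1.4)
    print(c,f["fx"],(-np.array(f["R"]).T@f["t"]).round(3))
    for n,z in Z.items():
        for r in pinpoint(c,n)[:3]:
            print(c,n,round(r["p"],2),np.round(r["location"]),at_z(f,r["location"],z)[:2].round(4))
E
```

```text
{'t': 0.0, 'q': array([-8.76907049e-01,  3.59392337e-01,  1.10591212e-02, -3.49022350e-04,
       -1.22407045e+00, -2.88101075e-01]), 'qd': array([-0.00014152, -0.00040291, -0.00150145,  0.00168547,  0.00215045,
        0.00060578]), 'joint_efforts': array([ 1.64564262e-04, -5.82720351e+01,  2.93057871e+01,  6.99727580e+00,
        6.86119020e-03, -1.83726147e-04]), 'eef_pos': array([ 0.26621468, -0.61970565,  0.19291951]), 'ee_rot': array([-3.14145049e+00, -1.63432732e-03,  1.97646554e+00]), 'force': array([-0.11251089,  0.03762424,  0.37320031]), 'moment': array([ 0.04545259,  0.03700632, -0.0475247 ]), 'width': 0.08754867902542118}
top 482.5099481612175 [0.389 0.006 1.632]
top turn_knob 0.7 [195. 205.] [0.537  0.2949]
top board_frame 0.89 [235. 196.] [0.5669 0.1658]
top outer_arc 0.71 [234. 206.] [0.533  0.1704]
top inner_arc 0.88 [256. 189.] [0.5862 0.0968]
top leaf16_center 0.66 [380. 224.] [ 0.4599 -0.3181]
top leaf24_center 0.86 [341. 280.] [ 0.2778 -0.1765]
top leaf24_center 0.75 [276. 112.] [0.8575 0.0233]
top leaf24_center 0.64 [336. 182.] [ 0.6095 -0.1751]
top leaf32_cente
[... 1642 characters left out ...]
e leaf40_center 0.62 [224. 186.] [ 0.7678 -0.249 ]
side leaf32_notch 0.75 [276. 201.] [ 0.5576 -0.1634]
side leaf32_notch 0.46 [261. 195.] [ 0.6178 -0.1984]
side leaf24_nose 0.68 [352. 201.] [ 0.2734 -0.1881]
side leaf24_nose 0.6 [261. 196.] [ 0.6183 -0.1901]
side leaf24_nose 0.56 [182. 222.] [ 8.794e-01 -8.000e-04]
side cutting_mat 0.8 [283. 192.] [ 0.5358 -0.2401]
side cutting_mat 0.41 [266. 181.] [ 0.6089 -0.31  ]
side glue_bottle_center 0.84 [316. 214.] [ 0.4104 -0.0218]
side glue_bottle_center 0.45 [299. 200.] [ 0.4721 -0.0981]
side shears_center 0.48 [298. 158.] [ 0.4845 -0.4931]
side carver_center 0.75 [326. 331.] [0.3758 0.4676]
side dust_vac_center 0.96 [223. 183.] [ 0.7614 -0.2049]
```

View pics/top0.png

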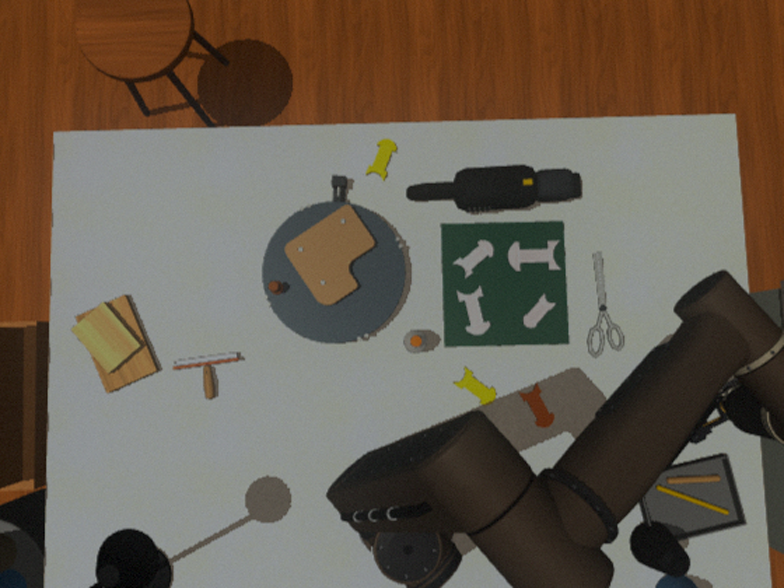

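View pics/side0.png

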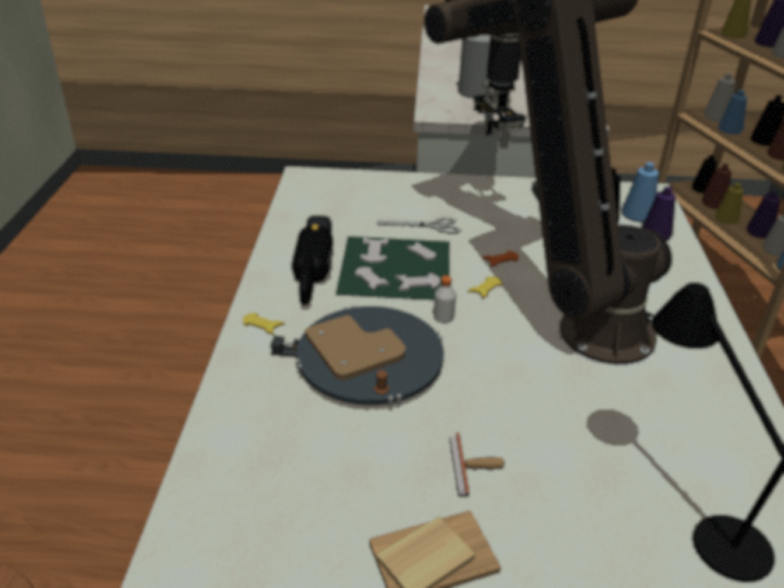

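Run:
```python
from h import *
f=grab_frame("top"); g=grab_frame("side")
a=cv2.resize(f["pixels"][95:285,175:425,::-1],None,fx=3.2,fy=3.2,interpolation=cv2.INTER_CUBIC)
cv2.imwrite("pics/top1.png",a)
b=cv2.resize(g["pixels"][155:295,165:365,::-1],None,fx=4,fy=4,interpolation=cv2.INTER_CUBIC)
cv2.imwrite("pics/side1.png",b)
```

```text
(no output)
```

View pics/top1.png

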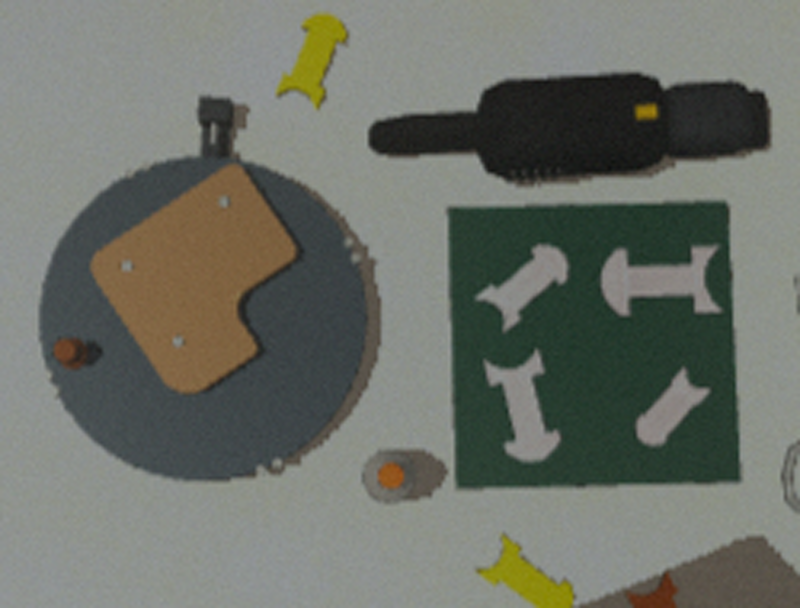

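View pics/side1.png

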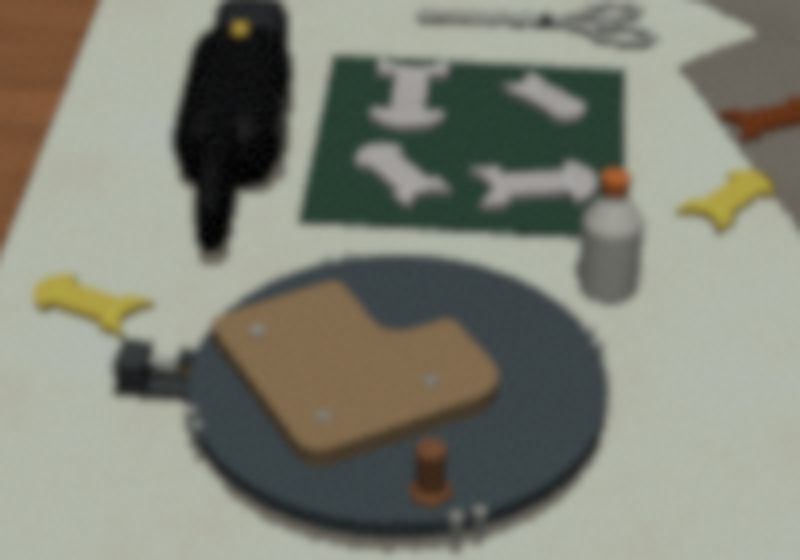

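```bash
cat >> h.py <<'E'
def leafpose(cam,name,near,z=.011):
    f=grab_frame(cam); best=None
    for r in regions_of(cam,name):
        m=r["pixels"]; ys,xs=np.nonzero(m)
        if len(xs)<20: continue
        P=np.array([at_z(f,(x,y),z)[:2] for x,y in zip(xs,ys)])
        # oriented: PCA
        c=P.mean(0); w,v=np.linalg.eigh(np.cov((P-c).T)); a=v[:,1]; s=(P-c)@a; u=(P-c)@v[:,0]
        mid=c+a*(s.max()+s.min())/2
        e=np.hypot(*(c-near))
        if best is None or e<best[0]: best=(e,r["p"],c,mid,np.degrees(np.arctan2(a[1],a[0])),np.ptp(s)*1e3,np.ptp(u)*1e3,P)
    return best
E
python3 - <<'E'
from h import *
for n,near in(("leaf24_center",(.6,-.175)),("leaf32_center",(.47,-.18))):
    b=leafpose("top",n,np.array(near)); print(n,b[1],b[2].round(4),b[3].round(4),np.round(b[4:7],1),len(b[7]))
f=grab_frame("top")
for r in regions_of("top","turntable")[:1]:
    m=r["pixels"].astype(np.uint8); c,_=cv2.findContours(m,0,1); c=cv2.convexHull(max(c,key=cv2.contourArea))
    e=cv2.fitEllipse(c); print("disc",e,at_z(f,e[0],.04))
o,d=ray(f,(196.2,203.4)); print("knob top",at_z(f,(196.2,203.4),.086))
E
```

```text
leaf24_center 0.87 [ 0.6059 -0.1864] [ 0.6055 -0.1859] [129.3  86.6  38.6] 244
leaf32_center 0.9 [ 0.4716 -0.1744] [ 0.4735 -0.1739] [-164.7  110.    59.5] 394
disc ((238.0306854248047, 193.7850799560547), (100.69259643554688, 103.1134262084961), 52.15734100341797) [0.57336712 0.15665289 0.04      ]
knob top [0.54070777 0.28740784 0.086     ]
```

```bash
python3 -m inch '1 27.4 91 0 0 0 80;1 27.4 91 0 0 0 80;1 27.4 91 0 0 0 80;1 27.4 91 0 0 0 80;1 27.4 91 0 0 0 80;1 27.4 91 0 0 0 80;1 27.4 91 0 0 0 80;1 27.4 91 0 0 0 80;1 27.4 91 0 0 0 80;1 27.4 91 0 0 0 80;1 27.4 91 0 0 0 80;1 27.4 91 0 0 0 80'
```

```text
t: 3.5
eef_pos: [0.483, 0.1003, 0.1944]
ee_rot: [3.141, 0.001, -2.91]
force: [0.9, -0.6, 0.3]
width: 0.0876
```

```bash
python3 -m inch '0.8 5.7 19 0 0 0 0;0.8 5.7 19 0 0 0 0;0.8 5.7 19 0 0 0 0;0.8 5.7 19 0 0 0 0;0.8 5.7 19 -7 0 0 0;0.8 5.7 19 -9 0 0 0;0.8 5.7 19 -9 0 0 0'
python3 - <<'E'
from h import *
f=grab_frame("top"); g=grab_frame("side")
s=telemetry.get_state(); print(s["eef_pos"],proj(g,s["eef_pos"]))
save(g,"side2.png",(170,150,370,310),4)
E
```

```text
t: 4.38
eef_pos: [0.5387, 0.2887, 0.1024]
ee_rot: [-3.14, -0.003, -2.91]
force: [-0.7, -1.3, 0.5]
width: 0.0698
[0.54073893 0.29032797 0.10576192] [272.42741745 260.17107798]
```

View pics/side2.png

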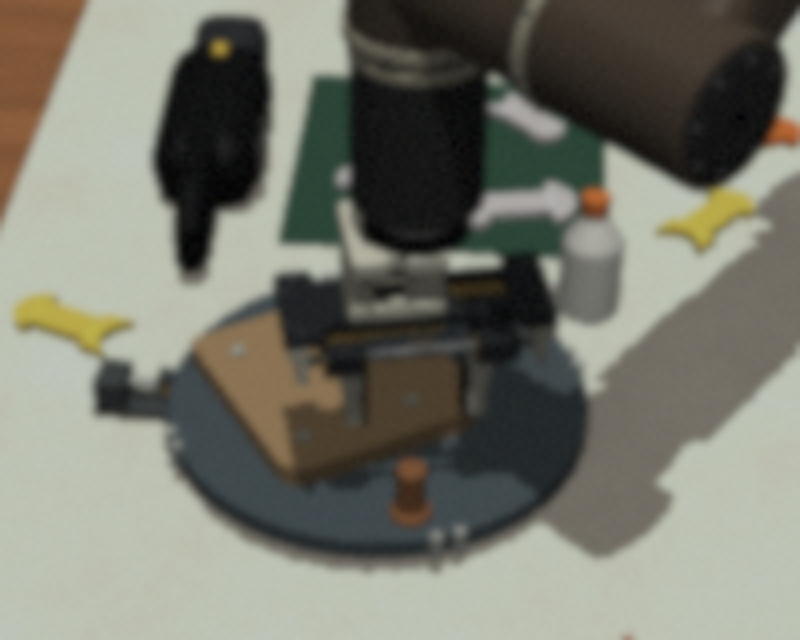

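```bash
python3 -m inch '0.8 0 0 -4.8 0 0 0;0.8 0 0 -5.2 0 0 0;0.3 0 0 -5.2 0 0 0;0.1 0 0 -5.2 0 0 0;0 0 0 -5.2 0 0 0;0 0 0 -5.2 0 0 0;0 0 0 -5.2 0 0 0' 15
python3 - <<'E'
from h import *
print(telemetry.get_state()["eef_pos"])
for c in("top","side"):
    f=grab_frame(c)
    for r in pinpoint(c,"turn_knob")[:1]: print(c,r["p"],at_z(f,r["location"],.065))
E
```

```text
t: 5.35
eef_pos: [0.5408, 0.2904, 0.054]
ee_rot: [3.141, 0.003, -2.91]
force: [0.1, 0.7, 0.4]
width: 0.0255
[0.54077245 0.29042025 0.05397772]
top 0.77 [0.53928037 0.29550184 0.065     ]
side 0.8 [0.54309228 0.3092517  0.065     ]
```

Run:
```python
from h import *
f=grab_frame("top"); g=grab_frame("side"); 
for A in([.5747,.1546],[.5735,.157]):
  for n,h,p in(("D",g,(213.75,260.75)),("C",g,(282.,283.5)),("A",f,(285,172.5)),("B",f,(260,240)),("roll",f,(242.8,141))):
    X=at_z(h,p,.04)[:2]-A; print(n,np.degrees(np.arctan2(X[1],X[0])).round(1),np.hypot(*X).round(4))
print(telemetry.get_state()["width"])
```

```text
D 26.9 0.1719
C 111.9 0.1758
A -67.1 0.1691
B -156.7 0.1702
roll -5.6 0.1772
D 26.0 0.1719
C 111.8 0.1731
A -67.1 0.1718
B -155.8 0.1701
roll -6.3 0.1786
0.0030118476093974416
```

Run:
```python
from h import *
f=grab_frame("top"); g=grab_frame("side"); P=telemetry.get_state()["eef_pos"]
a=cv2.resize(f["pixels"][130:270,160:300,::-1],(560,560),interpolation=cv2.INTER_CUBIC)
b=cv2.resize(g["pixels"][220:320,200:340,::-1],(784,560),interpolation=cv2.INTER_CUBIC)
cv2.imwrite("pics/k.png",cv2.resize(np.hstack([a,b]),(800,333)))
print(P,proj(f,P),proj(g,P),at_z(g,(273,265.5),.086),at_z(g,(272.5,279),.04))
```

```text
[0.54071195 0.29031302 0.05370041] [197.11493569 204.33168371] [272.19703467 273.30766693] [0.5386755  0.29143284 0.086     ] [0.53888684 0.30047728 0.04      ]
```

View pics/k.png

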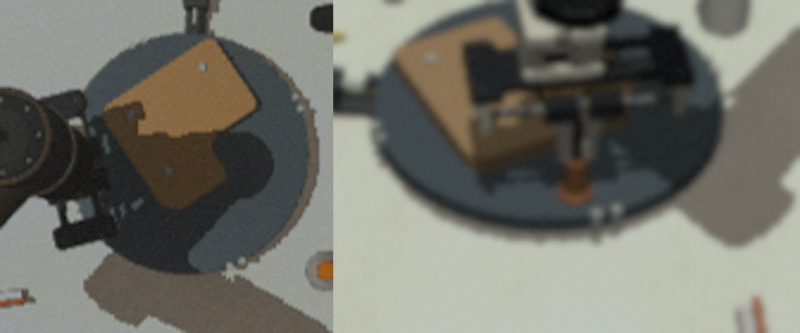

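Run:
```python
from h import *
for c in("top","side"):
    f=grab_frame(c); im=f["pixels"].astype(int)
    m=((im[...,1]>im[...,0]*1.4)&(im[...,1]>im[...,2]*1.1)&(im[...,1]>30)).astype(np.uint8)
    m=cv2.morphologyEx(m,cv2.MORPH_CLOSE,np.ones((25,25)))
    k,_=cv2.findContours(m,0,1); k=max(k,key=cv2.contourArea)
    q=cv2.approxPolyDP(cv2.convexHull(k),6,True)[:,0]
    print(c,[(tuple(p),at_z(f,p,.003)[:2].round(4)) for p in q])
    P=telemetry.get_state()["eef_pos"]; print(proj(f,P),proj(f,P+[0,0,.066]))
f=grab_frame("top"); save(f,"tk.png",(150,130,250,230),6)
```

```text
top [((np.int32(401), np.int32(159)), array([ 0.6817, -0.3995])), ((np.int32(405), np.int32(244)), array([ 0.3918, -0.3983])), ((np.int32(319), np.int32(246)), array([ 0.3933, -0.1087])), ((np.int32(316), np.int32(161)), array([ 0.6829, -0.1085]))]
[197.11268186 204.33499603] [193.31503668 202.43936856]
side [((np.int32(253), np.int32(171)), array([ 0.6658, -0.3762])), ((np.int32(257), np.int32(209)), array([ 0.6245, -0.111 ])), ((np.int32(242), np.int32(208)), array([ 0.6801, -0.1123]))]
[272.19445376 273.31157834] [272.49997502 256.56984261]
```

View pics/tk.png

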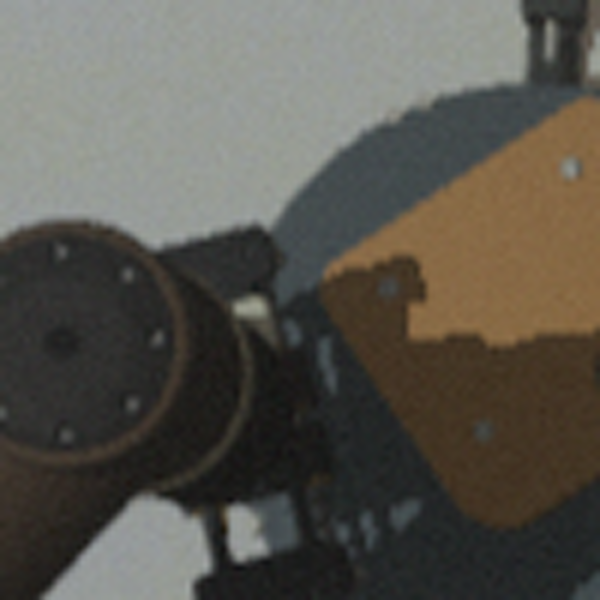

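```bash
python3 -m inch '0.6 0 0 0 0 0 0;0.6 0 0 0 0 0 0;0.6 0 0 0 0 0 0;0.6 0 0 0 0 0 0;0.6 0 0 0 0 0 0;0.6 -0.4 1.3 -0.3 0 0 0;0.6 -0.4 1.3 -0.6 0 0 0;0 -0.4 1.3 -0.6 0 0 0;0 -0.4 1.3 -0.6 0 0 0;0 -0.4 1.3 -0.6 0 0 0;0 -0.4 1.3 -0.6 0 0 0;0 -0.4 1.3 -0.6 0 0 0' 15
```

```text
t: 7.4
eef_pos: [0.5369, 0.3032, 0.0478]
ee_rot: [3.141, 0.003, -2.91]
force: [0.1, 0.5, 0.3]
width: 0.0189
```

```bash
python3 -m inch '0 0 0 0 0 0 0;0 0 0 0 0 0 0'
```

```text
t: 7.65
eef_pos: [0.5369, 0.3033, 0.0479]
ee_rot: [3.141, 0.003, -2.91]
force: [1.0, 0.1, 0.8]
width: 0.0188
```

```bash
python3 -m inch '0.5 0 0 0 0 0 0;0.5 0 0 0 0 0 0;0.5 0 0 0 0 0 0;0.5 -0.2 0.9 0 0 0 0;0.5 -0.2 0.9 0 0 0 0;0 -0.2 0.9 0 0 0 0;0 -0.2 0.9 0 0 0 0;0 -0.2 0.9 0 0 0 0;0 -0.2 0.9 0 0 0 0' 15
python3 - <<'E'
from h import *
g=grab_frame("side"); P=telemetry.get_state(); print(P["eef_pos"],P["width"],proj(g,P["eef_pos"]))
save(g,"s4.png",(200,220,340,320),5)
E
```

```text
t: 8.78
eef_pos: [0.5349, 0.3122, 0.0478]
ee_rot: [3.141, 0.003, -2.91]
force: [-0.3, 0.4, -0.5]
width: 0.0095
[0.53488907 0.3121977  0.04786924] 0.005368330300532413 [273.59480536 279.79214533]
```

View pics/s4.png

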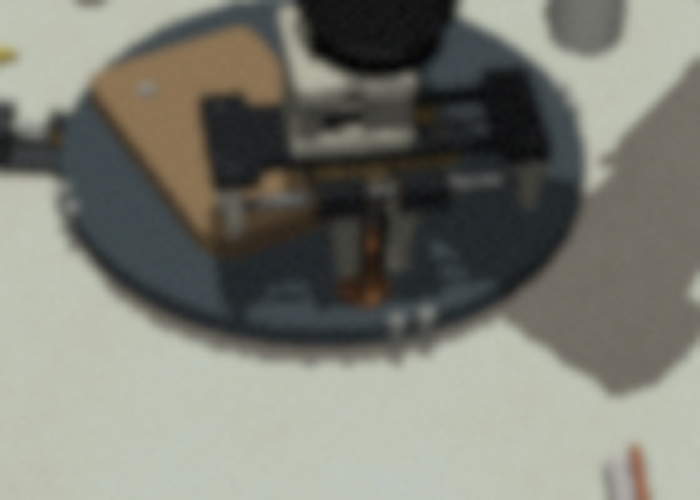

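```bash
python3 -m inch '0 0 0 0 0 0 0;0 0 0 0 0 0 0;0 1.4 0.3 0 0 0 -6;0 1.4 0.3 0 0 0 -6;0 1.4 0.3 0 0 0 -6'
cat >> h.py <<'E'
def board():
    f=grab_frame("top"); out=[]
    for n in("board_frame","outer_arc","inner_arc"):
        out+=[(n,round(r["p"],2),np.round(r["location"],1),at_z(f,r["location"],.04 if n=="board_frame" else .044)[:2].round(4)) for r in pinpoint("top",n)[:1]]
    return out
E
python3 - <<'E'
from h import *
s=telemetry.get_state(); print(s["eef_pos"],s["width"],s["force"].round(1))
for o in board(): print(*o)
g=grab_frame("side")
for r in regions_of("side","turn_knob")[:2]: print(r["p"],r["bbox"])
save(g,"s5.png",(200,220,340,320),5)
E
```

```text
t: 9.45
eef_pos: [0.5486, 0.315, 0.0477]
ee_rot: [3.141, 0.003, -3.013]
force: [0.0, 0.1, -0.3]
width: 0.0007
[0.54859225 0.31501959 0.04768607] 0.000697649200496362 [ 0.   0.1 -0.3]
board_frame 0.77 [240.2 193.4] [0.5745 0.1494]
outer_arc 0.67 [235.3 204.5] [0.5375 0.166 ]
inner_arc 0.75 [256.8 192.3] [0.5761 0.094 ]
0.56 [208.9, 219.2, 316.5, 290.8]
```

View pics/s5.png

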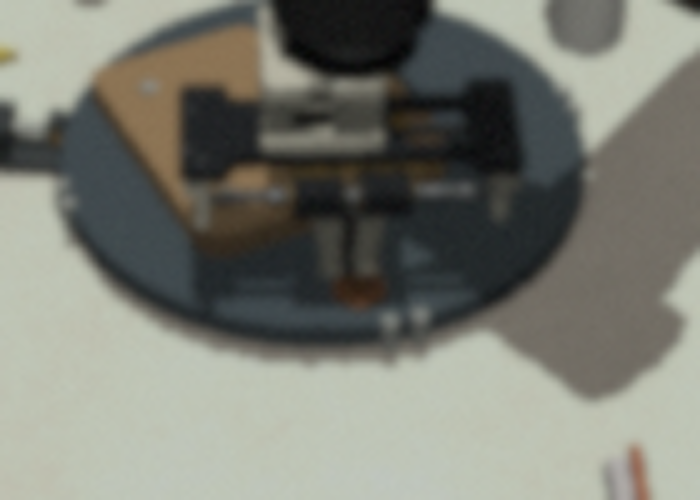

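```bash
python3 -m inch '0.6 0 0 0 0 0 0;0.6 0 0 0 0 0 0;0.6 0 0 0 0 0 0;0.6 0 0 0 0 0 0;0.6 0 0 0 0 0 0;0.6 -0.8 -1.35 0 0 0 4;0.6 -0.8 -1.35 0 0 0 4;0 -0.8 -1.35 0 0 0 4;0 -0.8 -1.35 0 0 0 4;0 -0.8 -1.35 0 0 0 4;0 -0.8 -1.35 0 0 0 4;0 -0.8 -1.35 0 0 0 4' 20
```

```text
t: 11.25
eef_pos: [0.5408, 0.302, 0.0479]
ee_rot: [3.141, 0.003, -2.944]
force: [-0.1, 0.8, -1.6]
width: 0.0198
```

```bash
python3 -m inch '0 0 0 0 0 0 0;0 0 0 0 0 0 0'
```

```text
t: 11.5
eef_pos: [0.5408, 0.302, 0.0479]
ee_rot: [3.141, 0.003, -2.944]
force: [-0.2, 0.9, -0.1]
width: 0.02
```

```bash
python3 -m inch '0 1.2 0.22 0 0 0 -5;0 2.42 0.34 0 0 0 -10;0 3.64 0.35 0 0 0 -15;0 4.86 0.25 0 0 0 -20;0 4.86 0.25 0 0 0 -20' 20
python3 - <<'E'
from h import *
print(telemetry.get_state()["force"].round(1))
for o in board(): print(*o)
E
```

```text
t: 12.12
eef_pos: [0.5906, 0.3052, 0.0479]
ee_rot: [3.139, 0.004, 2.99]
force: [2.2, 5.4, -1.0]
width: 0.0195
[ 2.2  5.4 -1. ]
board_frame 0.88 [238.3 195.4] [0.568  0.1559]
outer_arc 0.69 [228.4 203.4] [0.5418 0.1887]
inner_arc 0.65 [253.3 197.9] [0.5578 0.106 ]
```

```bash
python3 -m inch '0 0.6 0.02 0 0 0 -2.5;0 1.2 -0.1 0 0 0 -5'; python3 -m inch '0 0.5 -0.1 0 0 0 -2'
```

```text
t: 12.58
eef_pos: [0.5942, 0.3036, 0.0472]
ee_rot: [-3.139, -0.007, 2.9]
force: [-38.3, 12.6, 20.4]
width: 0.0201
t: 12.7
eef_pos: [0.5982, 0.3031, 0.0475]
ee_rot: [-3.139, -0.008, 2.864]
force: [4.5, 3.2, -2.8]
width: 0.0203
```

```bash
python3 -m inch '0 0.25 -0.05 0 0 0 -1;0 0.25 -0.05 0 0 0 -1'
python3 - <<'E'
from h import *
g=grab_frame("side"); f=grab_frame("top")
a=cv2.resize(f["pixels"][130:240,175:315,::-1],(560,440),interpolation=cv2.INTER_CUBIC)
b=cv2.resize(g["pixels"][225:285,190:250,::-1],(440,440),interpolation=cv2.INTER_CUBIC)
cv2.imwrite("pics/r.png",cv2.resize(np.hstack([a,b]),(800,352)))
E
```

```text
t: 12.95
eef_pos: [0.6003, 0.3028, 0.0475]
ee_rot: [-3.138, -0.008, 2.846]
force: [-2.8, 4.6, 0.1]
width: 0.0202
```

View pics/r.png

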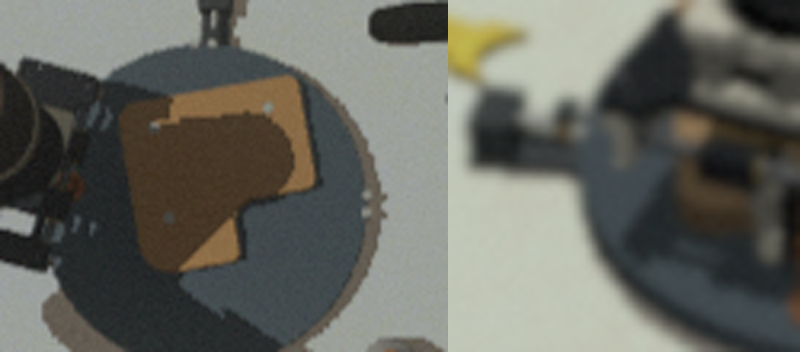

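```bash
python3 -m inch '0.6 0 0 0 0 0 0;0.6 0 0 0 0 0 0;0.6 0 0 0 0 0 0;0.6 0 0 0 0 0 0;0.7 0 0 6 0 0 0;0.7 0 0 11 0 0 10;0.7 -13.4 -48.1 11 0 0 122;0.7 -13.4 -48.1 11 0 0 122;0.7 -13.4 -48.1 11 0 0 122;0.7 -13.4 -48.1 11 0 0 122;0.7 -13.4 -48.1 11 0 0 122;0.7 -13.4 -48.1 11 0 0 122'
```

```text
t: 14.55
eef_pos: [0.5006, -0.0551, 0.1579]
ee_rot: [-3.138, -0.008, -2.148]
force: [0.7, 0.1, 0.9]
width: 0.0612
```

```bash
python3 -m inch '0.7 -3.5 -12.3 0 0 0 48;0.7 -3.5 -12.3 0 0 0 48;0.7 -3.5 -12.3 0 0 0 48;0.7 -3.5 -12.3 0 0 0 48;0.7 -3.5 -12.3 -4 0 0 48;0.7 -3.5 -12.3 -10 0 0 48;0.7 -3.5 -12.3 -12 0 0 48;0.7 -3.5 -12.3 -12 0 0 48'
python3 - <<'E'
from h import *
s=telemetry.get_state();print(s["eef_pos"],np.degrees(s["ee_rot"]))
for o in board(): print(*o)
f=grab_frame("top")
for r in regions_of("top","board_frame")[:1]: print(r["p"],r["bbox"])
save(f,"t6.png",(175,120,345,260),4.6)
E
```

```text
t: 15.55
eef_pos: [0.4643, -0.1782, 0.0366]
ee_rot: [-3.141, -0.007, -1.31]
force: [0.2, 0.0, 0.5]
width: 0.0608
[ 0.46426746 -0.17824708  0.03656572] [-179.99056327   -0.40365371  -75.05725089]
board_frame 0.61 [376.3 183.1] [ 0.5962 -0.304 ]
outer_arc 0.71 [228.4 202.6] [0.5445 0.1887]
inner_arc 0.89 [253.9 199.2] [0.5534 0.1042]
0.76 [183.1, 143.9, 292.9, 246.1]
```

View pics/t6.png

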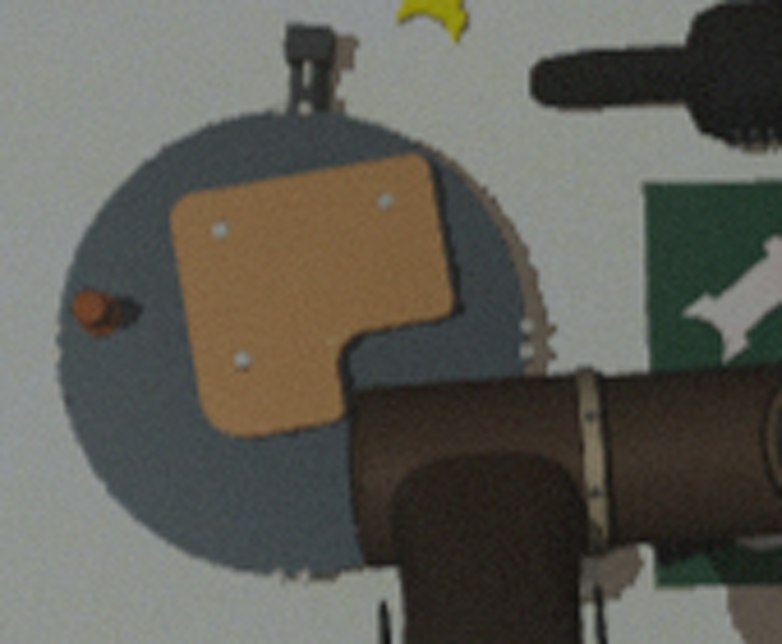

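Run:
```python
from h import *
f=grab_frame("top"); im=f["pixels"].astype(int); g=grab_frame("side")
print("knob",at_z(f,(195,187),.086))
gr=im.sum(2)//3
print("roller top rows136-147 cols 232-252"); print(gr[136:148,232:253])
print("A rows 186-200, cols 284-298"); print(gr[186:200,284:299])
print("B rows 240-250 cols 230-250"); print(gr[240:250,230:250])
gs=g["pixels"].astype(int).sum(2)//3
p=proj(g,[.745,.14,.045]); print("side roller",p); r,c=int(p[1]),int(p[0]); print(c-14,r-8);print(gs[r-8:r+10,c-14:c+16])
```

```text
knob [0.59398051 0.29069387 0.086     ]
roller top rows136-147 cols 232-252
[[141 141 144 143 139 133  75  55  64 116  88  54  44  42  58  75  83 131
  142 142 142]
 [139 141 138 142 142 118  67  56  64 116  81  44  36  37  51  75  80 129
  140 140 139]
 [143 140 140 138 140 121  68  54  58  95  69  46  40  39  51  74 107 135
  145 142 139]
 [141 141 141 143 140 124  70  58  53  60  53  44  42  37  54  79 133 143
  138 141 139]
 [142 141 145 139 141 122  74  52  54  54  52  47  40  34  49  79 130 138
  141 143 138]
 [142 140 141 140 138 113  68  49  57  61  53  47  38  41  52  76 111 115
  132 141 142]
 [140 143 138 129 132 101  64  59  91  97  67  45  41  38  52  73  82  79
  130 141 142]
 [132 119 119 122 122  90  60  68 115 121  95  55  37  37  50  73  82  79
  128 139 144]
 [ 98  77  95 104 100  73  63  71  96  98  83  59  57  52  63  74  75  75
  121 138 138]
 [ 69  65  75  75  71  67  67  64  69  70  68  66  67  68  68  66  67  69
   87 104 115]
 [ 64  66  63  62  64  68  66  65  66  63  66  67  68  63  67  66  64  65
   65  67  74]
 [ 68  65  66  67  64  67  68  65  66  63  66
[... 3434 characters left out ...]
 58  75  92  95  83  69
   65  65  68  66  67  66  64  66  66  66  67  72]
 [ 55  54  55  71  92 112 124 128 125 109  80  56  59  75  85  85  76  67
   66  66  66  65  66  67  67  66  66  66  67  72]
 [ 47  45  45  50  68  85  99 107 106  97  77  63  71  88  96  90  77  69
   67  67  66  66  65  65  67  66  65  68  67  72]
 [ 36  35  30  31  42  59  72  81  84  82  72  63  75  92  99  89  77  68
   66  66  67  65  67  67  66  65  65  66  66  72]
 [ 33  29  24  26  34  43  52  55  57  60  57  56  67  81  86  80  71  67
   67  66  67  66  65  67  65  67  66  66  68  71]
 [ 29  28  26  28  38  46  48  48  51  49  48  48  57  66  70  72  69  65
   64  66  67  67  68  66  68  67  66  67  66  72]]
```

```bash
python3 -m inch '0.6 0 0 6 0 0 5;0.6 2 8 12 0 0 66;0.6 13 48.2 12 0 0 66;0.6 13 48.2 12 0 0 66;0.6 13 48.2 12 0 0 66;0.6 13 48.2 12 0 0 66;0.6 13 48.2 12 0 0 66;0.6 13 48.2 12 0 0 66;0.6 13 48.2 12 0 0 66;0.6 13 48.2 12 0 0 66;0.6 13 48.2 6 0 0 66;0.6 13 48.2 1.1 0 0 66'
```

```text
t: 17.45
eef_pos: [0.5958, 0.3037, 0.0486]
ee_rot: [-3.136, -0.008, -0.158]
force: [0.1, 0.1, 0.0]
width: 0.0526
```

```bash
python3 -m inch '0.6 0 0 0 0 0 0;0 0 0 0 0 0 0;0 0 0 0 0 0 0;0 0 0 0 0 0 0;0 0 0 0 0 0 0;0 0 0 0 0 0 0;0 0 0 0 0 0 0' 20
```

```text
t: 18.32
eef_pos: [0.5961, 0.3047, 0.0505]
ee_rot: [-3.133, -0.01, -0.157]
force: [-3.6, 1.5, 7.1]
width: 0.019
```

```bash
for i in 1; do python3 -m inch '0 0.3 -0.05 0 0 0 -1'; done; python3 -m inch '0 0.3 -0.05 0 0 0 -1';python3 -m inch '0 0.3 -0.05 0 0 0 -1'; python3 -m inch '0 0 0 0 0 0 0'
```

```text
t: 18.45
eef_pos: [0.5968, 0.3045, 0.0506]
ee_rot: [-3.134, -0.006, -0.176]
force: [-10.0, 3.4, 0.2]
width: 0.0189
t: 18.58
eef_pos: [0.5975, 0.3044, 0.0506]
ee_rot: [-3.134, -0.003, -0.194]
force: [-8.6, 2.6, 1.1]
width: 0.0185
t: 18.7
eef_pos: [0.5984, 0.3043, 0.0506]
ee_rot: [-3.135, -0.001, -0.212]
force: [-6.7, 3.4, 3.2]
width: 0.0189
t: 18.82
eef_pos: [0.5985, 0.3044, 0.0508]
ee_rot: [-3.134, -0.001, -0.211]
force: [5.4, -1.6, -3.8]
width: 0.0185
```

```bash
python3 -m inch '0 0.4 -0.06 -0.1 0 0 -1'; python3 -m inch '0 0.4 -0.06 -0.1 0 0 -1';python3 -m inch '0 0 0 0 0 0 0'
python3 - <<'E'
from h import *
f=grab_frame("top"); gr=f["pixels"].astype(int).sum(2)//3
print(gr[140:146,230:253]); print(gr[186:202,286:293])
E
```

```text
t: 18.95
eef_pos: [0.602, 0.3038, 0.0505]
ee_rot: [-3.135, -0.0, -0.229]
force: [-2.4, -0.6, 6.3]
width: 0.0188
t: 19.08
eef_pos: [0.6068, 0.303, 0.0505]
ee_rot: [-3.135, -0.002, -0.247]
force: [0.5, -1.9, 5.9]
width: 0.0187
t: 19.2
eef_pos: [0.6074, 0.3027, 0.0507]
ee_rot: [-3.134, -0.002, -0.247]
force: [1.2, -0.0, -1.9]
width: 0.0186
[[157 157 160 159 158 158 157 133  79  62  61  78  65  50  43  45  61  85
  147 156 157 157 156]
 [156 157 157 157 157 159 160 126  78  64  55  58  62  51  47  40  66  89
  147 156 156 155 158]
 [155 160 156 156 156 156 157 128  94  70  57  60  58  80 100  56  61  85
  122 131 153 155 160]
 [155 144 140 130 132 132 133 135 126  95  68  60  69 115 135  75  56  85
   91  94 145 156 158]
 [123 105 103  84  87  91  93 111 123  97  69  63  83 119 114  80  71  78
   84  80 118 134 153]
 [ 78  74  72  74  74  74  74  82  85  73  71  71  77  88  82  73  75  74
   74  74  76  92 120]]
[[ 70  74  67  89  94  93  95]
 [ 70  74  68  88  94  91  90]
 [ 71  69  74  82  90  93  91]
 [ 69  71  73  68  89  91  89]
 [ 69  70  72  68  90  87  91]
 [ 68  71  72  88  97  95  93]
 [ 71  69 103 117 121  98  91]
 [ 69  69 124 139 129  98  90]
 [ 67  70 105 112  98  94  92]
 [ 69  69  76  77  80  87  94]
 [ 70  72  71  71  90  91  93]
 [ 71  73  85 108 104  93  95]
 [ 70  81 117 130 124 100  93]
 [ 72  75 121 133 111  91  95]
 [ 70  74  90 107  91  89  94]
 [ 69  70  71  80  86  90  90]]
```

```bash
python3 -m inch '0.55 0 0 0 0 0 0;0.55 0 0 0 0 0 0;0.55 0 0 0 0 0 0;0.55 0 0 0 0 0 0;0.6 0 0 6 0 0 0;0.6 0 0 10 0 0 0'
python3 - <<'E'
from h import *
f=grab_frame("top"); gr=f["pixels"].astype(int).sum(2)//3
print(gr[141:146,230:253]); print(gr[190:202,286:292])
E
```

```text
t: 20.0
eef_pos: [0.608, 0.3031, 0.153]
ee_rot: [-3.133, -0.004, -0.247]
force: [-0.4, 0.1, -0.5]
width: 0.0524
[[160 160 159 158 157 162 157 126  79  60  58  58  58  60  49  45  60  89
  148 160 155 159 157]
 [157 156 154 156 158 157 158 131  94  69  60  55  71  89 101  61  57  85
  127 133 150 159 158]
 [159 142 142 133 133 138 140 140 122  99  69  57  90 123 135  77  62  85
   89  92 143 158 157]
 [128 105 104  86  89  89 103 115 121  97  70  63  90 123 117  79  70  82
   84  80 118 132 155]
 [ 79  77  73  73  73  75  73  80  89  76  74  73  80  91  83  73  75  77
   73  71  78  98 127]]
[[ 72  71  72  77  89  96]
 [ 76  71  81  88  96  95]
 [ 70  71 105 117 119 100]
 [ 72  71 129 141 126  99]
 [ 72  72 109 116  95  95]
 [ 71  71  79  73  78  91]
 [ 70  70  76  71  89  96]
 [ 70  72  94 110 102  94]
 [ 73  79 118 136 121 101]
 [ 73  80 121 134 110  93]
 [ 69  72  93 107  90  90]
 [ 74  71  70  80  84  90]]
```

```bash
python3 -m inch '0.7 -14.2 -48.1 0 0 0 -61;0.7 -14.2 -48.1 0 0 0 -61;0.7 -14.2 -48.1 0 0 0 -61;0.7 -14.2 -48.1 0 0 0 -61;0.7 -14.2 -48.1 0 0 0 -61;0.7 -14.2 -48.1 0 0 0 -61;0.7 -14.2 -48.1 0 0 0 -61;0.7 -14.2 -48.1 0 0 0 -61;0.7 -14.2 -48.1 0 0 0 -61;0.7 -14.2 -48.1 -6 0 0 -61;0.7 -14.2 -48.1 -11.5 0 0 -61;0.7 -14.2 -48.1 -11.5 0 0 -61'
python3 - <<'E'
from h import *
s=telemetry.get_state();print(s["eef_pos"],np.degrees(s["ee_rot"]))
g=grab_frame("side"); print("tcp side",proj(g,s["eef_pos"]))
for n in("leaf32_center","leaf32_notch"):
    for r in pinpoint("side",n)[:3]: print(n,r["p"],at_z(g,r["location"],.007)[:2])
f=grab_frame("top"); im=f["pixels"].astype(np.float32)
m=((im[...,0]>im[...,2]*1.35)&(im[...,0]>75)).astype(np.uint8); m[:, :190]=0; m[:,290:]=0; m[:140]=0;m[240:]=0
k,_=cv2.findContours(m,0,cv2.CHAIN_APPROX_NONE); k=max(k,key=cv2.contourArea)[:,0]
np.save("m.npy",m); W=np.array([at_z(f,p,.058)[:2] for p in k])
print(cv2.minAreaRect((W*1000).astype(np.float32)),cv2.contourArea((W*1000).astype(np.float32)))
q=cv2.approxPolyDP((W*1000).astype(np.float32)[:,None],7,True)[:,0]; print(q.round(1).tolist())
print("axis",at_z(f,(241-241+237.7,193.5),.042))
E
```

```text
t: 21.55
eef_pos: [0.4651, -0.1761, 0.0411]
ee_rot: [-3.136, -0.007, -1.311]
force: [0.4, 0.4, 0.0]
width: 0.0613
[ 0.46513344 -0.17608873  0.04106542] [-179.65841886   -0.39099148  -75.09387394]
tcp side [301.29174998 192.81061722]
leaf32_center 0.62 [ 0.46454257 -0.18396203]
leaf32_notch 0.5 [ 0.55088922 -0.16335695]
((601.543701171875, 134.12689208984375), (181.2729949951172, 190.24501037597656), 6.0056233406066895) 27661.784404478036
[[697.5999755859375, 53.400001525878906], [679.0, 229.0], [659.2000122070312, 235.8000030517578], [512.9000244140625, 211.8000030517578], [510.70001220703125, 133.3000030517578], [517.0, 123.4000015258789], [556.5999755859375, 125.80000305175781], [575.9000244140625, 109.0], [587.2000122070312, 39.70000076293945]]
axis [0.5741177  0.15754164 0.042     ]
```

```bash
python3 -m inch '0.7 0.1 -0.3 -2 0 0 0;0.7 0.1 -0.3 -3.2 0 0 0;0.7 0.1 -0.3 -3.5 0 0 0;0 0.1 -0.3 -3.5 0 0 0;0 0.1 -0.3 -3.5 0 0 0;0 0.1 -0.3 -3.5 0 0 0;0 0.1 -0.3 -3.5 0 0 0;0 0.1 -0.3 -3.5 0 0 0' 25
```

```text
t: 22.75
eef_pos: [0.4715, -0.1795, 0.0116]
ee_rot: [-3.124, -0.01, -1.31]
force: [0.8, -0.1, 0.6]
width: 0.0165
```

```bash
python3 -m inch '0 0 0 0 0 0 0;0 0 0 0 0 0 0'
python3 - <<'E'
from h import *
s=telemetry.get_state();print(s["eef_pos"],np.degrees(s["ee_rot"]),s["width"],s["force"])
b=leafpose("top","leaf32_center",np.array([.47,-.18])); print(b[1:7])
g=grab_frame("side"); print("tcp",proj(g,s["eef_pos"]))
for n in("leaf32_center","leaf32_notch"):
    for r in pinpoint("side",n)[:2]: print(n,r["p"],r["location"],at_z(g,r["location"],.007)[:2])
E
```

```text
t: 23.0
eef_pos: [0.4715, -0.1795, 0.0115]
ee_rot: [-3.124, -0.01, -1.31]
force: [-0.5, -0.3, -0.1]
width: 0.0015
[ 0.47148478 -0.17945281  0.0115371 ] [-179.01427238   -0.59751724  -75.03809945] 0.001451517961855072 [-0.50427504 -0.29677706 -0.13674463]
(0.33, array([0.58896556, 0.17298249]), array([0.58995957, 0.17206616]), np.float64(137.32841600146642), np.float64(344.097497477997), np.float64(318.3692120008359))
tcp [299.27448783 198.77995814]
leaf32_center 0.5 [299.8, 200.4] [ 0.46919483 -0.1754979 ]
```

```bash
python3 - <<'E'
from h import *
s=telemetry.get_state();print(s["q"].round(3))
E
python3 -m inch '0.7 0 0 1 0 0 0;0.7 0 0 1 0 0 0;0.7 0 0 1 0 0 0;0.7 0 0 1 0 0 0;0.7 0 0 1 0 0 0;0.7 0 0 1 0 0 0;0.7 -0.5 0 0 -1 0 0;0.7 -0.5 0 -0.6 -1 0 0;0.7 -0.5 0 -0.6 -1 0 0'
python3 - <<'E'
from h import *
s=telemetry.get_state();print(s["q"].round(3),s["force"].round(1),s["eef_pos"])
E
```

```text
[ 0.032  0.271 -0.61   0.01  -0.671  1.792]
t: 24.38
eef_pos: [0.4663, -0.1794, 0.0052]
ee_rot: [-3.13, -0.027, -1.309]
force: [0.2, 0.3, 0.3]
width: 0.0615
[ 0.048  0.271 -0.643  0.04  -0.639  1.753] [0.2 0.3 0.3] [ 0.46629961 -0.17941099  0.0051548 ]
```

```bash
python3 -m inch '0.35 0 0 0 0 0 0;0.3 0 0 0 0 0 0;0.2 0 0 0 0 0 0;0.1 0 0 0 0 0 0;0.1 0 0 0 0 0 0' 25
python3 - <<'E'
from h import *
s=telemetry.get_state();print(s["q"].round(3),s["force"].round(1),s["eef_pos"],s["width"])
E
```

```text
t: 25.0
eef_pos: [0.4663, -0.1794, 0.0052]
ee_rot: [-3.13, -0.027, -1.309]
force: [-0.2, 0.4, -0.8]
width: 0.0168
[ 0.048  0.271 -0.643  0.04  -0.639  1.753] [-0.2  0.4 -0.8] [ 0.46631906 -0.17939549  0.00521672] 0.016839412312003022
```

```bash
python3 -m inch '0.7 0 0 0 0 0 0;0.7 0 0 0 0 0 0;0.7 0 0 0 0 0 0;0.7 0 0 0 0 0 0;0.7 0 0 -0.5 0 0 0;0.7 0 0 -0.8 0 0 0' 25
python3 - <<'E'
from h import *
s=telemetry.get_state();P=s["eef_pos"];print(s["force"].round(1),P)
g=grab_frame("side");print(proj(g,P)); save(g,"s7.png",(230,130,370,235),5.5)
E
```

```text
t: 25.75
eef_pos: [0.4661, -0.1794, -0.0032]
ee_rot: [-3.13, -0.027, -1.309]
force: [0.1, 0.3, -0.3]
width: 0.0614
[ 0.1  0.3 -0.3] [ 0.46608058 -0.17941769 -0.00323443]
[300.53813755 202.09653436]
```

View pics/s7.png

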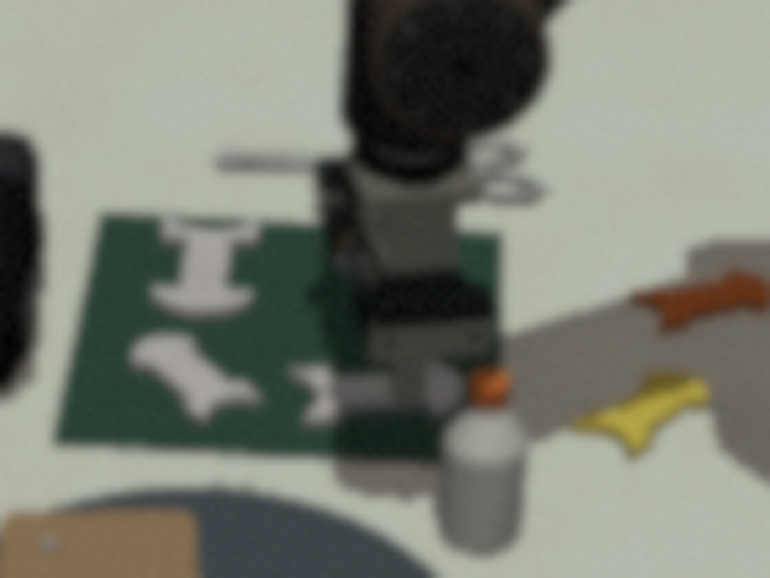

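```bash
python3 -m inch '0.7 0 0 -0.5 0 0 0;0.7 0 0 -0.9 0 0 0'; python3 -m inch '0.7 0 0 -0.4 0 0 0;0.7 0 0 -0.4 0 0 0'; python3 -m inch '0.7 0 0 -0.3 0 0 0;0.7 0 0 -0.3 0 0 0'
```

```text
t: 26.05
eef_pos: [0.4657, -0.1794, -0.013]
ee_rot: [-3.131, -0.026, -1.309]
force: [-1.1, 0.3, -0.4]
width: 0.0614
t: 26.3
eef_pos: [0.4653, -0.1794, -0.0175]
ee_rot: [-3.132, -0.026, -1.309]
force: [-0.1, -0.2, 0.1]
width: 0.0615
t: 26.55
eef_pos: [0.4652, -0.1794, -0.0207]
ee_rot: [-3.132, -0.026, -1.31]
force: [-0.2, -0.3, -0.1]
width: 0.0612
```

Still no contact; keep feeling for the mat.

```bash
python3 -m inch '0.7 0 0 -0.3 0 0 0;0.7 0 0 -0.3 0 0 0'; python3 -m inch '0.7 0 0 -0.3 0 0 0;0.7 0 0 -0.3 0 0 0';  python3 -m inch '0 0 0 0 0 0 0;0 0 0 0 0 0 0;0 0 0 0 0 0 0;0 0 0 0 0 0 0'
```

```text
t: 26.8
eef_pos: [0.465, -0.1794, -0.0238]
ee_rot: [-3.133, -0.026, -1.31]
force: [-0.8, -0.4, 0.4]
width: 0.0612
t: 27.05
eef_pos: [0.4647, -0.1794, -0.0271]
ee_rot: [-3.133, -0.026, -1.31]
force: [-0.0, -0.4, -0.8]
width: 0.0613
t: 27.55
eef_pos: [0.4648, -0.1794, -0.027]
ee_rot: [-3.133, -0.026, -1.31]
force: [0.2, -0.1, 0.4]
width: 0.0315
```

```bash
python3 -m inch '0 0 0 0 0 0 0;0 0 0 0 0 0 0' 40
```

```text
t: 27.8
eef_pos: [0.4648, -0.1794, -0.027]
ee_rot: [-3.133, -0.026, -1.31]
force: [-0.4, -0.4, 0.3]
width: 0.031
```

```bash
python3 -m inch '0 0 0 5 0 0 0;0 0 0 11 0 0 0;0 0 0 15 0 0 0;0 -1.1 43.8 15 0 0 -54;0 -1.1 43.8 15 0 0 -54;0 -1.1 43.8 15 0 0 -54;0 -1.1 43.8 15 0 0 -54;0 -1.1 43.8 15 0 0 -54;0 -1.1 43.8 15 0 0 -54;0 -1.1 43.8 15 0 0 -54;0 -1.1 43.8 15 0 0 -54;0 -1.1 43.8 15 0 0 -54' 40
```

```text
t: 29.3
eef_pos: [0.4535, 0.2615, 0.1224]
ee_rot: [-3.133, -0.026, -2.249]
force: [-0.4, -1.0, -1.3]
width: 0.0314
```

Run:
```python
from h import *
s=telemetry.get_state();P=s["eef_pos"];print(P,np.degrees(s["ee_rot"]),s["width"])
```

```text
[0.45349595 0.26148737 0.12241431] [-179.50257082   -1.5027139  -128.84326002] 0.031387840725790116
```

```bash
python3 -m inch '0 0 -0.3 -6 0 0 0;0 0 -0.3 -10.2 0 0 0;0 0 -0.3 -10.2 0 0 0'
python3 - <<'E'
from h import *
s=telemetry.get_state();P=s["eef_pos"];print(P,s["width"])
g=grab_frame("side");
def edges(cam):
    for n in("leaf32_center","leaf32_notch"):
        f=grab_frame(cam)
        for r in pinpoint(cam,n)[:3]: print(cam,n,round(r["p"],2),np.round(r["location"]),at_z(f,r["location"],.055)[:2].round(4))
edges("side");edges("top")
f=grab_frame("top");im=f["pixels"]
np.save("top.npy",im); np.save("side.npy",g["pixels"])
t=g["pixels"].astype(int); print(proj(g,[.4538,.2585,.055]))
for c in("side","top"):
    for r in regions_of(c,"leaf32_center")[:3]: print(c,round(r["p"],2),np.round(r["bbox"]),r["pixels"].sum())
E
```

```text
t: 29.68
eef_pos: [0.4514, 0.2556, 0.0178]
ee_rot: [-3.133, -0.033, -2.25]
force: [0.5, -0.3, -0.1]
width: 0.0311
[0.4514471  0.25559753 0.01777093] 0.03113266908664287
side leaf32_center 0.61 [299. 268.] [0.4605 0.26  ]
top leaf32_notch 0.57 [221. 213.] [0.5108 0.2119]
[301.30681388 267.60616768]
side 0.76 [300. 265. 318. 280.] 198
side 0.51 [258. 170. 278. 186.] 215
top 0.64 [209. 212. 226. 224.] 119
top 0.62 [184. 143. 292. 244.] 7364
```

```bash
cat >> h.py <<'E'
def ab(cam,name,O,beta,z,k=0):
    f=grab_frame(cam); d=np.radians(beta); e=np.array([np.cos(d),np.sin(d)]); l=np.array([-e[1],e[0]])
    for r in regions_of(cam,name)[:4]:
        ys,xs=np.nonzero(r["pixels"]); P=np.array([at_z(f,(x,y),z)[:2] for x,y in zip(xs,ys)])-O
        a=P@e*1e3; b=P@l*1e3
        if len(xs)>1000 or np.hypot(a.mean(),b.mean())>140: continue
        print(cam,name,round(r["p"],2),len(xs),"a %.0f..%.0f b %.0f..%.0f"%(a.min(),a.max(),b.min(),b.max()))
        for s in np.arange(np.floor(a.min()/4)*4,a.max(),4):
            w=(a>=s)&(a<s+4)
            if w.sum()>2: print("  a%.0f: b %.0f..%.0f n%d"%(s,b[w].min(),b[w].max(),w.sum()))
E
python3 - <<'E'
from h import *
ab("top","leaf32_center",np.array([.5369,.1912]),141,.0558)
E
python3 - <<'E'
from h import *
f=grab_frame("top"); gr=f["pixels"].astype(int).sum(2)//3
print(gr[206:230:1,204:232])
e=np.array([-.777,.629]);l=np.array([-.629,-.777]);O=np.array([.5369,.1912])
print(proj(f,[*(O+.032*e),.058]),proj(f,[*(O+(.025+.016)*e+.0295*l),.0558]),proj(f,[*(O+(.025+.016)*e-.0295*l),.0558]),proj(f,[*(O+.057*e),.0558]))
E
```

```text
[[ 36  37  41  37  33  38  38  53  58  65  71  72  71  72  93 103 103 101
  100 100 102 101  98 101 102 100  99  98]
 [ 40  40  40  40  34  38  38  39  35  66  74  71  72  71  90  97 103 101
  100 100 101 103  98 100 100 101  99  99]
 [ 38  39  36  40  35  38  37  36  54  68  74  69  72  69  82  98 101 101
  105 102  99 104 100 101  99 101  99 100]
 [ 37  41  35  39  35  38  31  54  67  70  71  72  71  72  78  92 100 103
  101  99 104 102 101 102 100 100 102  98]
 [ 34  39  37  41  38  37  35  67  96  91  76  58  53  69  69  75 100  86
   82  98 101 100 102 100 104  98 100 102]
 [ 39  38  34  33  34  38  35  58  95 107  71  39  37  68  71  73  82  58
   52  72  96 101 101 102 101 100 102 102]
 [ 34  37  39  37  38  37  40  61  73  97  54  37  35  64  71  72  68  59
   48  48  75  83 100 103 101  99 103  99]
 [ 35  36  38  34  35  43  58  68  81  75  47  34  36  54  67  68  58  54
   42  43  47  48  75  97 100  92  91  80]
 [ 36  34  35  37  40  60  72  76  75  78  51  38  37  35  55  56  39  35
   36  38  43  44  44  67  72  58  60  43]
 [ 30  38  35  43  57  72  74  77  76  76  61  
[... 1120 characters left out ...]
6]
 [ 25  22  21  21  20  25  28  36  40  39  25  26  30  55  55  60  73  75
   80  66  43  36  36  36  35  30  41  34]
 [ 26  22  20  22  25  24  29  32  29  25  23  22  24  33  33  39  61  76
   67  45  36  36  33  35  35  36  35  36]
 [ 26  27  26  22  23  19  26  25  25  22  27  28  27  20  25  31  41  57
   49  39  32  37  35  34  39  34  37  36]
 [ 27  20  23  20  20  29  27  23  26  24  25  25  27  24  24  21  27  36
   32  37  36  36  35  37  42  36  35  39]
 [ 28  26  21  21  20  25  24  24  27  24  28  24  20  26  26  24  26  28
   29  36  34  38  36  35  33  34  38  33]]
[221.13673048 212.26606871] [226.62806037 219.95761444] [212.4449838  209.04238297] [216.51070175 218.37197026]
```

```bash
python3 -m inch '0 0 0 -0.4 0 0 0;0 0 0 -0.7 0 0 0;0 0.8 -0.65 -0.7 0 0 0;0 1.5 -1.2 -0.7 0 0 0;0 1.5 -1.2 -0.7 0 0 0'; python3 -m inch '0 0.23 -0.19 0 0 0 0;0 0.23 -0.19 0 0 0 0'; python3 -m inch '0 0.23 -0.19 0 0 0 0;0 0.23 -0.19 0 0 0 0'
```

```text
t: 31.05
eef_pos: [0.4692, 0.246, 0.0134]
ee_rot: [-3.133, -0.026, -2.25]
force: [-0.3, 0.3, -0.4]
width: 0.0314
t: 31.3
eef_pos: [0.4718, 0.2448, 0.0136]
ee_rot: [-3.133, -0.025, -2.25]
force: [-1.7, 3.3, -1.0]
width: 0.0315
t: 31.55
eef_pos: [0.474, 0.2445, 0.0137]
ee_rot: [-3.134, -0.023, -2.249]
force: [-5.7, 7.6, -2.4]
width: 0.0313
```

```bash
python3 -m inch '0 -0.2 0.12 0 0 0 0;0 -0.2 0.12 -0.2 0 0 0'; python3 -m inch '0 0 0 -0.15 0 0 0;0 0 0 -0.15 0 0 0'; python3 -m inch '0 0 0 -0.15 0 0 0;0 0 0 -0.15 0 0 0'
```

```text
t: 31.8
eef_pos: [0.4719, 0.2456, 0.0118]
ee_rot: [-3.134, -0.023, -2.249]
force: [-0.3, 1.6, -1.2]
width: 0.0312
t: 32.05
eef_pos: [0.4718, 0.2453, 0.0101]
ee_rot: [-3.134, -0.023, -2.249]
force: [0.7, -0.1, -0.8]
width: 0.0309
t: 32.3
eef_pos: [0.4723, 0.2457, 0.0098]
ee_rot: [-3.134, -0.022, -2.249]
force: [-3.9, 0.7, 11.0]
width: 0.0315
```

```bash
python3 -m inch '0 0.15 -0.12 0.03 0 0 0;0 0.15 -0.12 0.03 0 0 0'; python3 -m inch '0 0.2 -0.16 0 0 0 0;0 0.2 -0.16 0 0 0 0'
python3 - <<'E'
from h import *
s=telemetry.get_state();print(s["eef_pos"],s["force"].round(1),s["moment"].round(2))
E
```

```text
t: 32.55
eef_pos: [0.474, 0.245, 0.0102]
ee_rot: [-3.134, -0.021, -2.249]
force: [-1.6, 3.9, -1.3]
width: 0.0313
t: 32.8
eef_pos: [0.4752, 0.2446, 0.01]
ee_rot: [-3.135, -0.02, -2.248]
force: [-7.8, 8.2, 2.2]
width: 0.0311
[0.47523663 0.24463156 0.01002573] [-7.8  8.2  2.2] [3.28 3.57 0.37]
```

```bash
python3 -m inch '0 0.08 -0.06 0 0 0 0;0 0.08 -0.06 0 0 0 0;0.5 0.02 -0.02 0.02 0 0 0;0.5 0.02 -0.02 0.02 0 0 0;0.5 0.02 -0.02 0.02 0 0 0;0.5 0 0 3 0 0 0;0.5 -2.8 2.25 4 0 0 0;0 -5.6 4.5 4 0 0 0;0 -5.6 4.5 4 0 0 0;0 -5.6 4.5 1 0 0 0;0 -5.6 4.5 0.1 0 0 0;0 -5.6 4.5 0.1 0 0 0' 5
```

```text
t: 34.3
eef_pos: [0.4193, 0.2888, 0.0105]
ee_rot: [-3.135, -0.022, -2.249]
force: [0.6, -0.2, 0.1]
width: 0.002
```

```bash
python3 -m inch '0 0.4 -0.32 0 0 0 0;0 0.7 -0.57 0 0 0 0'; python3 -m inch '0 0.2 -0.16 0 0 0 0;0 0.2 -0.16 0 0 0 0'; python3 -m inch '0 0.2 -0.16 0 0 0 0;0 0.2 -0.16 0 0 0 0'
```

```text
t: 34.55
eef_pos: [0.427, 0.2832, 0.0112]
ee_rot: [-3.135, -0.021, -2.249]
force: [1.1, -0.2, -0.1]
width: 0.0008
t: 34.8
eef_pos: [0.4294, 0.2815, 0.0115]
ee_rot: [-3.135, -0.021, -2.249]
force: [0.4, -0.7, -0.8]
width: 0.0001
t: 35.05
eef_pos: [0.4304, 0.2808, 0.0114]
ee_rot: [-3.137, -0.02, -2.25]
force: [-8.4, 6.2, 1.3]
width: 0.0005
```

```bash
python3 -m inch '0 0.2 -0.16 0 0 0 0;0 0.2 -0.16 0 0 0 0'; python3 -m inch '0 -0.3 0.24 0 0 0 0;0 -1 0.8 1 0 0 0;0.7 -1 0.8 7 0 0 0;0.7 0 0 13 0 0 0;0.7 0 0 15 0 0 -12;0.7 17.8 -46.6 15 0 0 -12;0.7 17.8 -46.6 15 0 0 -12;0.7 17.8 -46.6 15 0 0 -12;0.7 17.8 -46.6 15 0 0 -12;0.7 17.8 -46.6 15 0 0 -12;0.7 17.8 -46.6 15 0 0 -12;0.7 17.8 -46.6 15 0 0 -12'
```

```text
t: 35.3
eef_pos: [0.4306, 0.2809, 0.0114]
ee_rot: [-3.14, -0.019, -2.25]
force: [-14.2, 9.1, 4.2]
width: 0.0009
t: 36.8
eef_pos: [0.5872, -0.1298, 0.1624]
ee_rot: [-3.139, -0.019, -2.46]
force: [1.1, 1.2, 0.1]
width: 0.0609
```

Run:
```python
from h import *
s=telemetry.get_state();P=s["eef_pos"];print(P,np.degrees(s["ee_rot"]).round(1))
f=grab_frame("top"); gr=f["pixels"].astype(int).sum(2)//3
print(gr[208:232,202:226])
e=np.array([-.777,.629]);l=np.array([-.629,-.777]);O=np.array([.5369,.1912])
c=O+.082*e
for n,a,b in(("bottom",-.05,0),("prong+",-.066,.0295),("prong-",-.066,-.0295),("nose",.05,0),("waist+",0,.016),("waist-",0,-.016)): print(n,proj(f,[*(c+a*e+b*l),.048]).round(1))
ab("top","leaf32_center",O,141,.048)
ab("top","leaf24_center",np.array([.608,-.185]),-50.7,.011)
```

```text
[ 0.58723824 -0.12978956  0.16235227] [-179.8   -1.1 -140.9]
[[ 80  75  80  78  79  76  78  76  76  75  85 116 144 146 151 150 134 108
  105 103 104 105 104 105]
 [ 77  76  78  77  77  77  77  75  77  77  98 141 146 148 149 146 141 115
  107 103 105 104 103 101]
 [ 79  76  80  79  75  77  73  75  72  76  93 120 143 150 148 149 150 136
  113 107 102 104 100 104]
 [ 79  79  79  75  78  77  79  74  78  77  77  84 116 137 146 150 146 150
  131 109 104 105 102 105]
 [ 80  77  75  75  78  75  78  77  77  81  75  73  82 128 147 150 149 147
  146 127 113 106 104 102]
 [ 80  76  73  80  76  77  75  79  77  79  79  78 104 141 147 149 148 150
  147 143 135 127 110 100]
 [ 78  79  77  77  79  78  75  79  74  74  72  88 133 147 148 148 148 150
  149 149 148 146 135 121]
 [ 81  76  79  79  79  80  76  78  80  78  95 126 145 151 151 150 148 147
  148 147 151 147 147 146]
 [ 77  77  76  76  78  77  74  75  79  94 126 148 147 146 150 148 149 147
  150 149 145 147 150 149]
 [ 80  78  79  77  78  78  80  77  84 126 144 150 150 149 149 148 147 149
  151 147 150 148 152 147]
 [ 79  77  84  76  80  77  81
[... 1428 characters left out ...]
prong- [217.5 203.2]
nose [202.7 236.7]
waist+ [216.  227.5]
waist- [208.3 221.6]
top leaf32_center 0.84 401 a 22..129 b -33..26
  a20: b -30..25 n4
  a24: b -32..22 n11
  a28: b -33..26 n22
  a32: b -31..25 n22
  a36: b -31..25 n22
  a40: b -25..22 n18
  a44: b -21..14 n14
  a48: b -21..12 n14
  a52: b -19..14 n13
  a56: b -20..13 n13
  a60: b -20..13 n14
  a64: b -21..12 n13
  a68: b -22..12 n13
  a72: b -19..11 n12
  a76: b -20..13 n13
  a80: b -21..12 n14
  a84: b -19..12 n12
  a88: b -19..11 n13
  a92: b -20..9 n12
  a96: b -20..13 n13
  a100: b -26..12 n15
  a104: b -26..19 n18
  a108: b -29..23 n20
  a112: b -29..20 n20
  a116: b -27..22 n19
  a120: b -21..17 n15
  a124: b -17..12 n10
```

Run:
```python
from h import *
f=grab_frame("top"); gr=f["pixels"].astype(int).sum(2)//3
np.set_printoptions(linewidth=200)
print(gr[198:222,208:240])
m=np.load("m.npy"); print("board mask bottom rows per col", [(c,int(np.nonzero(m[:,c])[0].max())) for c in range(214,250,3)])
print("left cols per row",[(r,int(np.nonzero(m[r])[0].min())) for r in range(165,212,4)])
```

```text
[[ 74  77  76  73  71  70  72  72  74 100 103 105 105 105 103 102 103 101 123 136 118 100 101  99  99 103  98 102  99  61  38  37]
 [ 78  75  77  74  73  71  74  76  77  97 105 107 104 106 103 103 102 105 108 122 100  96 102 100 101 100  99 102 100  68  41  34]
 [ 76  74  72  76  72  77  77  74  74  97 105 104 106 102 104 103 104 102 103 104 101 103 101 104  99 103 101  99  99  72  46  36]
 [ 74  73  74  74  74  75  75  74  73  90 104 103 103 104 101 103 102 107 102  99 102 103 104 104 102 105 103 103  96  88  44  36]
 [ 76  77  75  75  75  78  74  72  74  89 100 104 106 105 103 101 101 103 103 104 105 103 101 101  99 102 102 101 101 100  50  39]
 [ 75  76  72  72  76  78  76  71  76  94 104 102 104 103 104 103 104 102 104 105 101 102 102  99 101 104 102 100 100  99  60  41]
 [ 77  75  79  75  74  74  73  77 101 116 110 105 102 106 105 108 107 103 103 101 104 102 103 100 105 102 101 100 102 100  65  41]
 [ 74  76  77  78  74  73  74  92 133 135 113 100 106 104 104 102 102 103 102 101 102  99 104 104 102 105 102 102  99  99  73  39]
 [ 72  77  74  75  75  75  92 123 147 147 116 107 10
[... 1683 characters left out ...]
2 150 149 149 150 151 138  90  68 116 145 145 111  67  70  77  70  75  68  45  27  25  36  62  59]
 [ 96 133 149 150 150 149 148 149 147 150 150 150 138 102  68  58  78 113 125  72  68  72  74  72  71  71  49  30  27  33  65  63]
 [125 144 153 150 152 148 151 149 149 150 147 146 109  71  72  76  73  79  79  64  71  74  72  74  72  71  55  28  26  29  59  65]]
board mask bottom rows per col [(214, 175), (217, 201), (220, 211), (223, 213), (226, 214), (229, 214), (232, 213), (235, 213), (238, 213), (241, 212), (244, 212), (247, 211)]
left cols per row [(165, 213), (169, 214), (173, 214), (177, 215), (181, 193), (185, 191), (189, 193), (193, 217), (197, 217), (201, 217), (205, 218), (209, 219)]
```

```bash
python3 -m inch '0.7 2.1 -5.5 0 0 0 1.6;0.7 2.1 -5.5 -5 0 0 1.6;0.7 2.1 -5.5 -11 0 0 1.6;0.7 2.1 -5.5 -15.5 0 0 1.6;0.7 2.1 -5.5 -17.5 0 0 1.6;0.7 2.1 -5.5 -17.5 0 0 1.6'
python3 - <<'E'
from h import *
s=telemetry.get_state();P=s["eef_pos"];print(P,np.degrees(s["ee_rot"]).round(1),s["force"].round(1))
np.set_printoptions(linewidth=200)
f=grab_frame("side")
for n in("leaf24_center","leaf24_nose"):
    for r in pinpoint("side",n)[:4]: print(n,round(r["p"],2),at_z(f,r["location"],.007)[:2].round(4))
ab("side","leaf24_center",np.array([.608,-.185]),-50.7,.009)
E
```

```text
t: 37.85
eef_pos: [0.6063, -0.1808, -0.0145]
ee_rot: [-3.142, -0.022, -2.43]
force: [-0.1, 0.0, 0.5]
width: 0.061
[ 0.60626738 -0.18084438 -0.01447229] [-180.    -1.3 -139.2] [-0.1  0.   0.5]
leaf24_center 0.73 [ 0.7656 -0.2775]
leaf24_center 0.66 [0.8501 0.0362]
leaf24_center 0.57 [ 0.6026 -0.1984]
leaf24_center 0.52 [ 0.294  -0.1703]
leaf24_nose 0.79 [0.8817 0.0205]
leaf24_nose 0.68 [ 0.2779 -0.181 ]
leaf24_nose 0.51 [ 0.6249 -0.2094]
leaf24_nose 0.5 [ 0.2157 -0.3329]
side leaf24_center 0.61 159 a -58..41 b -28..26
  a-56: b -26..20 n5
  a-52: b -23..26 n10
  a-48: b -27..19 n8
  a-44: b -24..25 n10
  a-40: b -28..21 n9
  a-36: b -25..15 n7
  a-32: b -19..21 n8
  a-28: b -22..14 n7
  a-24: b -19..17 n7
  a-20: b -20..13 n6
  a-16: b -17..16 n7
  a-12: b -21..16 n6
  a-8: b -18..9 n6
  a-4: b -11..15 n6
  a0: b -18..18 n6
  a4: b -12..14 n6
  a8: b -19..18 n7
  a12: b -23..14 n6
  a16: b -20..7 n6
  a20: b -24..10 n6
  a24: b -21..6 n5
  a28: b -25..2 n5
  a32: b -21..-5 n4
  a36: b -15..-2 n3
```

```bash
python3 -m inch '0.7 0 -0.2 -0.6 0 0 0;0.7 0 -0.2 -1.25 0 0 0;0.7 0 -0.2 -1.25 0 0 0;0 0 -0.2 -1.25 0 0 0;0 0 -0.2 -1.25 0 0 0;0 0 -0.2 -1.25 0 0 0;0 0 -0.2 -1.25 0 0 0;0 0 -0.2 -1.25 0 0 0;0 0 -0.2 -1.25 0 0 0' 40
```

```text
t: 39.22
eef_pos: [0.6086, -0.184, -0.024]
ee_rot: [-3.138, -0.018, -2.431]
force: [-0.1, -0.8, 2.4]
width: 0.0304
```

```bash
python3 -m inch '0 0 0 0 0 0 0'
```

```text
t: 39.35
eef_pos: [0.6085, -0.184, -0.0239]
ee_rot: [-3.138, -0.017, -2.431]
force: [-0.5, -0.4, -0.3]
width: 0.0304
```

```bash
python3 -m inch '0 0 0 5 0 0 0;0 0 0 11 0 0 10;0 -2 6 12 0 0 21;0 -4 12 12 0 0 31;0 -6 18 12 0 0 42;0 -8.7 24.8 12 0 0 100;0 -8.7 24.8 12 0 0 100;0 -8.7 24.8 12 0 0 100;0 -8.7 24.8 12 0 0 100;0 -8.7 24.8 12 0 0 100;0 -8.7 24.8 12 0 0 100;0 -8.7 24.8 12 0 0 100' 40
```

```text
t: 40.85
eef_pos: [0.5215, 0.0641, 0.096]
ee_rot: [-3.137, -0.017, -0.686]
force: [-0.3, 0.5, -0.8]
width: 0.03
```

```bash
python3 -m inch '0 0 0 -3 0 0 0;0 0 0 -4 0 0 0'
python3 - <<'E'
from h import *
s=telemetry.get_state();P=s["eef_pos"];print(P,np.degrees(s["ee_rot"]).round(1),s["width"])
E
```

```text
t: 41.1
eef_pos: [0.5204, 0.0636, 0.0546]
ee_rot: [-3.139, -0.016, -0.688]
force: [-0.6, -0.4, -1.5]
width: 0.03
[0.52040917 0.0636421  0.0546411 ] [-179.9   -0.9  -39.4] 0.029997691678833385
```

```bash
python3 -m inch '0 0.1 0.1 -2 0 0 0;0 0.1 0.1 -3.5 0 0 0;0 0.1 0.1 -3.5 0 0 0'
python3 - <<'E'
from h import *
np.set_printoptions(linewidth=220)
s=telemetry.get_state();P=s["eef_pos"];print(P)
f=grab_frame("top"); gr=f["pixels"].astype(int).sum(2)//3
e=np.array([.629,.777]);l=np.array([-.777,.629]);I=np.array([.5506,.1002]);
c=P[:2]
for n,a,b in(("nose",.045,0),("c",0,0),("fl+",.03,.024),("fl-",.03,-.024)): print(n,proj(f,[*(c+a*e+b*l),.055]).round(1))
print("fillet deepest",proj(f,[*(I+.024*e),.058]).round(1),"I",proj(f,[*I,.058]).round(1))
print(gr[188:216,240:276])
ab("top","leaf24_center",c,51,.055)
f=grab_frame("side")
for n in("leaf24_center","leaf24_nose"):
    for r in pinpoint("side",n)[:4]: print(n,round(r["p"],2),at_z(f,r["location"],.051)[:2].round(4))
E
```

```text
t: 41.48
eef_pos: [0.5207, 0.0642, 0.0187]
ee_rot: [3.141, -0.015, -0.689]
force: [0.2, -0.6, -0.4]
width: 0.0304
[0.52067536 0.06422376 0.01871186]
nose [255.2 200.2]
c [266.1 208.4]
fl+ [254.4 208.7]
fl- [263.3 197.1]
fillet deepest [249.1 195.2] I [254.9 199.6]
[[56 43 37 ... 41 45 41]
 [51 40 38 ... 35 45 43]
 [46 40 39 ... 36 45 46]
 ...
 [48 44 46 ... 45 45 34]
 [49 47 48 ... 50 31 45]
 [47 45 46 ... 34 40 64]]
top leaf24_center 0.44 51 a -48..-32 b -22..23
  a-48: b -20..21 n6
  a-44: b -21..23 n13
  a-40: b -22..23 n17
  a-36: b -20..20 n14
leaf24_center 0.73 [ 0.2967 -0.1159]
leaf24_center 0.62 [ 0.2509 -0.2765]
leaf24_center 0.54 [0.8371 0.0999]
leaf24_center 0.51 [0.5326 0.052 ]
leaf24_nose 0.62 [0.8671 0.0749]
leaf24_nose 0.6 [0.5369 0.0898]
leaf24_nose 0.58 [ 0.2238 -0.2518]
leaf24_nose 0.55 [ 0.2875 -0.1218]
```

```bash
python3 -m inch '0 0 0 -0.4 0 0 0;0 0 0 -0.4 0 0 0'; python3 -m inch '0 0 0 -0.2 0 0 0;0 0 0 -0.2 0 0 0';python3 -m inch '0 0 0 -0.2 0 0 0;0 0 0 -0.2 0 0 0'
```

```text
t: 42.02
eef_pos: [0.5218, 0.0648, 0.0162]
ee_rot: [-3.138, -0.017, -0.688]
force: [-0.4, 0.4, -0.5]
width: 0.0306
t: 42.28
eef_pos: [0.5216, 0.0647, 0.014]
ee_rot: [-3.139, -0.016, -0.688]
force: [0.1, -0.3, -0.7]
width: 0.0302
t: 42.52
eef_pos: [0.5222, 0.0646, 0.0129]
ee_rot: [-3.138, -0.017, -0.688]
force: [-1.1, -1.9, 8.1]
width: 0.0302
```

Table contact at the expected height. Slide in.

```bash
python3 -m inch '0 0.25 0.31 0.07 0 0 0;0 0.5 0.62 0.07 0 0 0;0 0.63 0.78 0.07 0 0 0'; python3 -m inch '0 0.19 0.23 0 0 0 0;0 0.19 0.23 0 0 0 0'; python3 -m inch '0 0.19 0.23 0 0 0 0;0 0.19 0.23 0 0 0 0'
```

```text
t: 42.9
eef_pos: [0.5287, 0.0727, 0.0134]
ee_rot: [-3.138, -0.017, -0.688]
force: [0.7, 0.4, -0.2]
width: 0.0302
t: 43.15
eef_pos: [0.5306, 0.0752, 0.0132]
ee_rot: [-3.139, -0.017, -0.687]
force: [-1.0, 0.3, -0.0]
width: 0.0302
t: 43.4
eef_pos: [0.5328, 0.0777, 0.0132]
ee_rot: [-3.139, -0.017, -0.687]
force: [0.1, 0.9, -1.0]
width: 0.0303
```

```bash
python3 -m inch '0 0.19 0.23 0 0 0 0;0 0.19 0.23 0 0 0 0'; python3 -m inch '0 0.19 0.23 0 0 0 0;0 0.19 0.23 0 0 0 0'
python3 - <<'E'
from h import *
s=telemetry.get_state();print(s["force"].round(1),s["moment"].round(2))
E
```

```text
t: 43.65
eef_pos: [0.5348, 0.0801, 0.0132]
ee_rot: [-3.138, -0.017, -0.687]
force: [0.8, -0.5, -1.0]
width: 0.0299
t: 43.9
eef_pos: [0.5348, 0.0804, 0.013]
ee_rot: [3.14, -0.016, -0.688]
force: [-3.3, -6.7, 4.9]
width: 0.0304
[-3.3 -6.7  4.9] [-2.76  1.42  0.  ]
```

```bash
python3 -m inch '0 0.06 0.08 0.05 0 0 0.4;0 0.12 0.15 0.05 0 0 0.4;0 0.12 0.15 0.05 0 0 0.4' 4; python3 -m inch '0.5 0 0 0.05 0 0 0;0.5 0 0 0.05 0 0 0;0.5 0 0 0.05 0 0 0;0.5 0 0 4 0 0 0;0.5 -5 -6.2 6 0 0 0;0.2 -5 -6.2 10 0 0 0'
python3 - <<'E'
from h import *
s=telemetry.get_state();P=s["eef_pos"];print(P)
I=np.array([.5506,.1002]);c=I+.021*np.array([-.629,-.777])
ab("top","leaf24_center",c,51,.048)
f=grab_frame("side")
for n in("leaf24_center","leaf24_nose"):
    for r in pinpoint("side",n)[:4]: print(n,round(r["p"],2),at_z(f,r["location"],.044)[:2].round(4))
ab("side","leaf24_center",c,51,.048)
E
```

```text
t: 44.28
eef_pos: [0.5352, 0.0807, 0.0132]
ee_rot: [3.138, -0.016, -0.681]
force: [0.2, -8.3, -0.4]
width: 0.0318
t: 45.02
eef_pos: [0.4813, 0.0167, 0.112]
ee_rot: [3.133, -0.013, -0.682]
force: [1.0, 1.2, 0.9]
width: 0.0384
[0.48131309 0.01672774 0.11199133]
top leaf24_center 0.4 34 a 27..43 b -17..12
  a28: b -17..4 n8
  a32: b -15..10 n10
  a36: b -11..12 n10
  a40: b -5..7 n5
leaf24_center 0.76 [ 0.296  -0.1178]
leaf24_center 0.73 [0.5304 0.0742]
leaf24_center 0.58 [ 0.241  -0.2879]
leaf24_center 0.51 [0.8429 0.0968]
leaf24_nose 0.76 [ 0.2732 -0.1392]
leaf24_nose 0.62 [0.8594 0.0772]
leaf24_nose 0.59 [0.5498 0.1041]
leaf24_nose 0.55 [ 0.2292 -0.2738]
side leaf24_center 0.47 178 a -52..35 b -19..30
  a-52: b 20..29 n3
  a-48: b -17..30 n8
  a-44: b -13..27 n10
  a-40: b -18..25 n10
  a-36: b -14..29 n11
  a-32: b -10..24 n9
  a-28: b -13..27 n10
  a-24: b -9..23 n8
  a-20: b -11..20 n8
  a-16: b -10..21 n8
  a-12: b -6..19 n7
  a-8: b -11..23 n9
  a-4: b -7..18 n7
  a0: b -10..21 n8
  a4: b -12..23 n8
  a8: b -11..20 n8
  a12: b -13..18 n8
  a16: b -12..22 n9
  a20: b -17..17 n10
  a24: b -19..12 n8
  a28: b -16..7 n6
  a32: b -12..5 n4
```

```bash
python3 -m inch '0 0 0 -3 0 0 0;0 0 0 -8 0 0 0;0 0 0 -9.7 0 0 0;0 0 0 -9.7 0 0 0;0 0.5 0.6 -9.7 0 0 0;0 0.7 0.87 -9.7 0 0 0;0 0.7 0.87 -9.7 0 0 0' 10; python3 -m inch '0 0.25 0.3 0 0 0 0;0 0.25 0.3 0 0 0 0'; python3 -m inch '0 0.25 0.3 0 0 0 0;0 0.25 0.3 0 0 0 0'; python3 -m inch '0 0.2 0.25 0 0 0 0;0 0.2 0.25 0 0 0 0'
```

```text
t: 46.25
eef_pos: [0.4927, 0.0283, 0.0162]
ee_rot: [3.138, -0.016, -0.68]
force: [-0.8, 0.5, 0.3]
width: 0.0002
t: 46.5
eef_pos: [0.4956, 0.0315, 0.0165]
ee_rot: [3.139, -0.016, -0.68]
force: [-0.0, 0.4, 0.2]
width: 0.0009
t: 46.75
eef_pos: [0.4984, 0.0347, 0.0166]
ee_rot: [3.139, -0.017, -0.68]
force: [0.1, 0.2, 0.7]
width: 0.0004
t: 47.0
eef_pos: [0.5006, 0.0374, 0.0166]
ee_rot: [3.139, -0.017, -0.68]
force: [-0.1, 0.1, 0.6]
width: 0.0007
```

```bash
python3 -m inch '0 0 0 1 0 0 0;0 -1.5 -1.85 1 0 0 0;0 -1.5 -1.85 -0.6 0 0 0;0 -1.5 -1.85 -0.6 0 0 0;0 -1 -1.2 -0.6 0 0 0;0 -0.6 -0.74 -0.6 0 0 0;0 -0.6 -0.74 -0.6 0 0 0' 10; python3 -m inch '0 0.25 0.3 0 0 0 0;0 0.25 0.3 0 0 0 0'; python3 -m inch '0 0.25 0.3 0 0 0 0;0 0.25 0.3 0 0 0 0'
```

```text
t: 47.88
eef_pos: [0.4953, 0.0306, 0.0108]
ee_rot: [3.14, -0.017, -0.679]
force: [0.3, 0.1, -0.4]
width: 0.0004
t: 48.12
eef_pos: [0.4981, 0.034, 0.0109]
ee_rot: [3.14, -0.017, -0.679]
force: [0.1, -0.2, -0.7]
width: 0.0007
t: 48.38
eef_pos: [0.499, 0.0358, 0.0104]
ee_rot: [3.136, -0.016, -0.679]
force: [-2.5, -4.0, 2.6]
width: 0.0005
```

```bash
python3 -m inch '0 0.2 0.25 0 0 0 0;0 0.2 0.25 0 0 0 0'; python3 -m inch '0 0.25 0.32 0 0 0 0;0 0.25 0.32 0 0 0 0';  python3 -m inch '0 -0.3 -0.37 0 0 0 0;0 -1 -1.24 1 0 0 0;0 -1 -1.24 7 0 0 0;0.3 -1 -1.2 12 0 0 0;0.3 -2 -10 14 0 0 0;0.3 -2 -20 14 0 0 0;0.3 -2 -30 14 0 0 0;0.3 -2 -30 14 0 0 0;0.3 -2 -30 14 0 0 0;0.3 -2 -30 14 0 0 0'
python3 - <<'E'
from h import *
np.set_printoptions(linewidth=220,threshold=100000)
f=grab_frame("top"); gr=f["pixels"].astype(int).sum(2)//3
I=np.array([.5506,.1002]);c=I+.021*np.array([-.629,-.777])
ab("top","leaf24_center",c,51,.048)
ab("top","leaf32_center",np.array([.5369,.1912]),141,.048)
print(gr[186:224,244:276])
E
```

```text
t: 48.62
eef_pos: [0.4989, 0.0364, 0.0101]
ee_rot: [3.131, -0.014, -0.679]
force: [-5.0, -8.1, 5.6]
width: 0.001
t: 48.88
eef_pos: [0.4986, 0.0369, 0.0099]
ee_rot: [3.125, -0.013, -0.68]
force: [-5.7, -10.6, 9.1]
width: 0.0004
t: 50.12
eef_pos: [0.4779, -0.2656, 0.1502]
ee_rot: [3.125, -0.013, -0.683]
force: [0.2, 0.4, 0.2]
width: 0.0261
top leaf24_center 0.77 275 a -50..43 b -20..23
  a-52: b 14..21 n3
  a-48: b -19..23 n10
  a-44: b -19..23 n16
  a-40: b -20..22 n15
  a-36: b -18..20 n15
  a-32: b -14..16 n12
  a-28: b -15..14 n12
  a-24: b -13..13 n11
  a-20: b -13..13 n10
  a-16: b -9..15 n10
  a-12: b -12..14 n11
  a-8: b -12..13 n10
  a-4: b -13..13 n10
  a0: b -14..12 n11
  a4: b -12..14 n10
  a8: b -12..13 n10
  a12: b -13..13 n11
  a16: b -14..15 n11
  a20: b -19..19 n14
  a24: b -19..21 n16
  a28: b -17..20 n15
  a32: b -15..20 n13
  a36: b -11..17 n12
  a40: b -9..12 n7
top leaf32_center 0.88 373 a 22..128 b -31..27
  a20: b -30..25 n4
  a24: b -28..27 n9
  a28: b -30..26 n18
  a32: b -31..25 n22
  a36: b -27..25 n20
  a40: b -25..22 n17
  a44: b -16..12 n12
  a48: b -19..
[... 4688 characters left out ...]
 81 111 141 142  99  49  65  64  63  65  69]
 [ 70  71  68  68  66  67  70  70  66  67  66  65  64  65  66  67  64  64  66  67  63  62  67 110 130 106  53  59  64  62  66  62]
 [ 69  69  70  70  70  70  65  69  71  68  67  70  65  70  66  67  64  70  68  67  67  68  66  77  98  97  52  61  64  63  63  66]
 [ 70  69  67  68  71  70  72  71  71  69  70  67  70  70  66  69  65  66  64  68  69  64  64  65  66  67  56  60  65  66  63  66]
 [ 67  69  72  70  70  71  71  69  69  68  68  67  68  69  67  66  63  68  66  66  68  68  64  63  68  65  64  64  66  67  62  64]
 [ 70  70  71  68  74  72  67  69  69  71  67  67  67  70  66  65  68  70  66  69  69  64  64  68  64  66  66  64  66  65  69  66]]
```

Run:
```python
from h import *
np.set_printoptions(linewidth=220)
f=grab_frame("top"); gr=f["pixels"].astype(int).sum(2)//3
print(gr[141:146,230:253]); print(gr[190:202,286:292])
print(at_z(f,pinpoint("top","glue_bottle_center")[0]["location"],.06)[:2])
g=grab_frame("side"); print([at_z(g,r["location"],.06)[:2].round(3) for r in pinpoint("side","glue_bottle_center")[:1]])
print(telemetry.get_state()["t"],telemetry.get_state()["force"].round(1)); arm.job_done()
```

```text
[[140 141 144 144 144 144 144 116  71  55  55  56  51  51  42  41  55  75 136 143 142 144 142]
 [141 144 142 143 142 143 143 117 102  79  59  50  53  85  91  54  55  74 110 119 139 143 143]
 [142 131 127 121 124 124 124 128 125 101  62  58  62 114 123  71  53  78  81  84 135 141 139]
 [114  96  94  85  78  84  86  99 109  91  63  57  76 109 103  69  61  73  75  76 107 119 139]
 [ 72  69  64  66  66  66  66  72  78  67  65  65  74  79  75  68  70  67  68  66  67  82 110]]
[[38 44 50 47 49 47]
 [37 49 50 49 51 50]
 [42 48 48 52 51 48]
 [42 49 52 51 52 51]
 [43 56 55 49 53 51]
 [46 52 51 56 53 55]
 [43 51 53 51 54 51]
 [45 49 54 49 53 56]
 [44 48 52 49 48 53]
 [45 47 47 50 50 51]
 [44 48 43 49 47 46]
 [41 42 49 43 47 46]]
[ 0.40382078 -0.02542013]
[array([ 0.402, -0.024])]
50.575 [0.1 0.  0. ]
the job is handed in; nothing more can be done
```

The job is handed in at 50.6 s of the 72 s allowed. I turned the turntable clockwise by its knob until its studs straddled the index roller. I then laid the 32 mm leaf's notch on the large outer corner and the 24 mm leaf's nose in the inner corner. Each leaf was pushed home with closed fingers, about 17 N for the 32 mm leaf and 12 N for the 24 mm leaf.

**Last checks**
- **Turntable:** the two studs still straddle the roller in the last top frame.
- **32 mm leaf:** its edge shows no gap to the board and it is parallel to the corner's bisector. It reads about 4 mm to one side of my estimated arc centre, which I put down to that estimate.
- **24 mm leaf:** it is centred and aligned with its corner. A dark band 1–2 pixels wide (about 3 to 6 mm) along one flank looks like the board's shadow on the leaf, but I could not rule out a small gap.
- **Bottle:** both cameras agree on its position, and it has not moved measurably.
- **Robot:** the force reading was near zero at hand-in and the arm was clear of everything.
- **Not checked at the end:** I did not re-measure the 16 mm and 40 mm leaves, the yellow and orange look-alikes, or the other tools. I did not knowingly touch any of them.

**What went wrong on the way**
- **Height reading:** the reported tool height was about 3 cm lower than where the fingertips really were. That caused several missed grasps before I corrected for it by touch.
- **First turn of the knob:** the first attempt stopped short at the leading stud, so I went back and repeated it. The turn gave a brief peak of about 38 N along x (about 45 N in all) at the wrist, against the 120 N wrist limit.

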